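Change the bench wheel over from throwing to trimming

TASK

The throwing is done, so change the bench wheel over to trimming. Turn its speed dial back to off (tick 0), and only then put the trimming chuck on the wheel head and turn it, without forcing it, until its plate drops over both bat pins and lies flat; after that set the dial to tick 4. Also hang every washed bat from the drain rack on the peg that already carries the bat of the same shape, without knocking any bat off its peg, and leave the other things on the table where they are.

Things in the scene. Friction and masses are not known exactly. Their poses are not given: they have to be found in the camera images.
- round_bat_centre (a point): Centre of a washed plywood bat to put away, round, 130 mm across, 10 mm thick, 110 g, on edge in the drain rack; may be absent (None). Own x: square to its faces; y: along its width; z: up to its hang hole, 26 mm wide, centred 20 mm above this point. Top edge 65 mm above this point: 32 mm of solid wood over the hole, to be pinched from above.
- hung_round_centre (a point): Centre of the bat that already hangs loose on one of the pegs, near its root: round, 130 mm across; same size and axes as the round bat to put away. Which peg it hangs on changes.
- square_bat_centre (a point): Centre of a washed plywood bat to put away, square with rounded corners, 130 x 130 mm, 10 mm thick, 110 g, on edge in the drain rack; may be absent (None). Own x: square to its faces; y: along its width; z: up to its hang hole, 26 mm wide, centred 20 mm above this point. Top edge 65 mm above this point: 32 mm of solid wood over the hole, to be pinched from above.
- hung_square_centre (a point): Centre of the bat that already hangs loose on one of the pegs, near its root: square with rounded corners, 130 x 130 mm; same size and axes as the square bat to put away. Which peg it hangs on changes.
- hex_bat_centre (a point): Centre of a washed plywood bat to put away, hexagonal, 124 mm across flats, 143 mm across corners, flat edges at top and bottom, 10 mm thick, 110 g, on edge in the drain rack; may be absent (None). Own x: square to its faces; y: along its width; z: up to its hang hole, 26 mm wide, centred 20 mm above this point. Top edge 62 mm above this point: 29 mm of solid wood over the hole, to be pinched from above.
- hung_hex_centre (a point): Centre of the bat that already hangs loose on one of the pegs, near its root: hexagonal, 124 mm across flats, 143 mm across corners, flat edges at top and bottom; same size and axes as the hex bat to put away. Which peg it hangs on changes.
- drain_rack: Fixed drain rack, 100 x 176 mm; origin on the table under its centre. Three slots at its own y = -70, 0, +70 mm hold the bats upright, faces square to its y, loosely (1.7 mm of play each way) between pairs of dowels that reach 70 mm above the table; the bats' lower edges stand about 20 mm above the table. Bats lift straight out.
- peg_left (a point): Root of the rail's left-hand (own +y) peg, on its axis, 255 mm above the table. The peg runs level along this frame's own -x, roughly towards the robot: shaft 12 mm thick to x = -78 mm, then a button end 17 mm thick to x = -91 mm. A hanging bat has its hole's centre 7 mm below the axis. Pegs are 155 mm apart; the fixed rail's top is 25 mm above the axes, nothing above it.
- peg_mid (a point): Root of the rail's middle peg, on its axis, 255 mm above the table. The peg runs level along this frame's own -x, roughly towards the robot: shaft 12 mm thick to x = -78 mm, then a button end 17 mm thick to x = -91 mm. A hanging bat has its hole's centre 7 mm below the axis. Pegs are 155 mm apart; the fixed rail's top is 25 mm above the axes, nothing above it.
- peg_right (a point): Root of the rail's right-hand (own -y) peg, on its axis, 255 mm above the table. The peg runs level along this frame's own -x, roughly towards the robot: shaft 12 mm thick to x = -78 mm, then a button end 17 mm thick to x = -91 mm. A hanging bat has its hole's centre 7 mm below the axis. Pegs are 155 mm apart; the fixed rail's top is 25 mm above the axes, nothing above it.
- chuck_mid (a point): Middle (50 mm above the underside) of the loose trimming chuck, 420 g: a bisque cup, straight cylinder 52 mm thick from 27 to 96 mm above the underside (foot flared to 70 mm, top at 100 mm), upright on a round plywood plate, 120 mm wide, 14 mm thick. Own x runs through the plate's two pin holes, 15 mm wide, at x = +-45 mm. It starts on the table.
- wheel_seat (a point): Centre of the top face of the wheel's head, a metal disc 152 mm wide, 96 mm above the table. Own x runs through its two bat pins at x = +-45 mm, 10 mm thick, round-tipped, 12 mm tall. The chuck's plate drops over both, either way round, flat on the face (chuck_mid then 50 mm above this point), or else rides 12 mm up on the tips. The head turns only above 1.5 N m.
- speed_dial (a joint): The wheel's speed dial, rad, clockwise from above: 0 at the first tick of its scale (off), 0.4712 (27 degrees) for each of the ten further ticks to 4.712; ticks 0, 5 and 10 are longer. Stiff (0.04 N m), stays where it is left.
- speed_dial_grip (a point): Point on the dial's upright axis, 112 mm above the table: its grip is a black bar, 49 mm long along this frame's own x, 14 mm wide, from 23 mm below (on a disc 52 mm wide) to 7 mm above this point, a white line on top at its pointing end (own -x). It is on the wheel's housing (top 74 mm above the table), 140 mm from the head's axis. Tick 0 is at the near left.
- beaker_at (a point): Bystander, to be left where it is: grey beaker, 70 mm wide, 78 mm tall. Point on its underside.
- clay_at (a point): Bystander, to be left where it is: ball of clay, 62 mm. Point on its underside.
- trim_tool_at (a point): Bystander, to be left where it is: loop trimming tool, 185 x 41 x 16 mm, lying. Point on its underside.
- rib_at (a point): Bystander, to be left where it is: wooden kidney rib, 43 x 83 x 6 mm, lying. Point on its underside.
- tape_at (a point): Bystander, to be left where it is: roll of paper tape, 64 mm wide, 24 mm high. Point on its underside.

How it is judged:
On the way, in this order (a step that is already met when the one before it is completed fails the run):
1. the speed dial is turned back to off (tick 0) (value of joint speed_dial below 0.15 rad), for 0.2 s.
2. with the dial at off, the chuck is seated flat on the wheel head over both pins (horizontal distance between chuck_mid and wheel_seat below 0.006 m and z of chuck_mid in the frame of wheel_seat between 0.045 and 0.054 m and angle between the x axis of chuck_mid and the x axis of wheel_seat, either way round below 0.12 rad and angle between chuck_mid's own z axis and vertical below 0.06 rad and value of joint speed_dial below 0.2 rad), for 0.3 s.
At the end, for the whole second after the job is handed in: Bats from the drain rack hang by their holes on the peg with the bat of the same shape, all first bats still on their pegs; chuck flat on the wheel head over both pins (centre within 6 mm, under 4 mm high, turned within 0.12 rad); dial within 0.12 rad of tick 4 (((x of hung_round_centre in the frame of peg_left between -0.08 and -0.003 m and y of hung_round_centre in the frame of peg_left between -0.02 and 0.02 m and z of hung_round_centre in the frame of peg_left between -0.036 and -0.018 m) or (x of hung_round_centre in the frame of peg_mid between -0.08 and -0.003 m and y of hung_round_centre in the frame of peg_mid between -0.02 and 0.02 m and z of hung_round_centre in the frame of peg_mid between -0.036 and -0.018 m) or (x of hung_round_centre in the frame of peg_right between -0.08 and -0.003 m and y of hung_round_centre in the frame of peg_right between -0.02 and 0.02 m and z of hung_round_centre in the frame of peg_right between -0.036 and -0.018 m)) and ((x of round_bat_centre in the frame of peg_left between -0.08 and -0.003 m and y of round_bat_centre in the frame of peg_left between -0.02 and 0.02 m and z of round_bat_centre in the frame of peg_left between -0.036 and -0.018 m) or (x of round_bat_centre in the frame of peg_mid between -0.08 and -0.003 m and y of round_bat_centre in the frame of peg_mid between -0.02 and 0.02 m and z of round_bat_centre in the frame of peg_mid between -0.036 and -0.018 m) or (x of round_bat_centre in the frame of peg_right between -0.08 and -0.003 m and y of round_bat_centre in the frame of peg_right between -0.02 and 0.02 m and z of round_bat_centre in the frame of peg_right between -0.036 and -0.018 m)) and distance between round_bat_centre and hung_round_centre below 0.09 m and ((x of hung_square_centre in the frame of peg_left between -0.08 and -0.003 m and y of hung_square_centre in the frame of peg_left between -0.02 and 0.02 m and z of hung_square_centre in the frame of peg_left between -0.036 and -0.018 m) or (x of hung_square_centre in the frame of peg_mid between -0.08 and -0.003 m and y of hung_square_centre in the frame of peg_mid between -0.02 and 0.02 m and z of hung_square_centre in the frame of peg_mid between -0.036 and -0.018 m) or (x of hung_square_centre in the frame of peg_right between -0.08 and -0.003 m and y of hung_square_centre in the frame of peg_right between -0.02 and 0.02 m and z of hung_square_centre in the frame of peg_right between -0.036 and -0.018 m)) and ((x of square_bat_centre in the frame of peg_left between -0.08 and -0.003 m and y of square_bat_centre in the frame of peg_left between -0.02 and 0.02 m and z of square_bat_centre in the frame of peg_left between -0.036 and -0.018 m) or (x of square_bat_centre in the frame of peg_mid between -0.08 and -0.003 m and y of square_bat_centre in the frame of peg_mid between -0.02 and 0.02 m and z of square_bat_centre in the frame of peg_mid between -0.036 and -0.018 m) or (x of square_bat_centre in the frame of peg_right between -0.08 and -0.003 m and y of square_bat_centre in the frame of peg_right between -0.02 and 0.02 m and z of square_bat_centre in the frame of peg_right between -0.036 and -0.018 m)) and distance between square_bat_centre and hung_square_centre below 0.09 m and ((x of hung_hex_centre in the frame of peg_left between -0.08 and -0.003 m and y of hung_hex_centre in the frame of peg_left between -0.02 and 0.02 m and z of hung_hex_centre in the frame of peg_left between -0.036 and -0.018 m) or (x of hung_hex_centre in the frame of peg_mid between -0.08 and -0.003 m and y of hung_hex_centre in the frame of peg_mid between -0.02 and 0.02 m and z of hung_hex_centre in the frame of peg_mid between -0.036 and -0.018 m) or (x of hung_hex_centre in the frame of peg_right between -0.08 and -0.003 m and y of hung_hex_centre in the frame of peg_right between -0.02 and 0.02 m and z of hung_hex_centre in the frame of peg_right between -0.036 and -0.018 m)) and ((x of hex_bat_centre in the frame of peg_left between -0.08 and -0.003 m and y of hex_bat_centre in the frame of peg_left between -0.02 and 0.02 m and z of hex_bat_centre in the frame of peg_left between -0.036 and -0.018 m) or (x of hex_bat_centre in the frame of peg_mid between -0.08 and -0.003 m and y of hex_bat_centre in the frame of peg_mid between -0.02 and 0.02 m and z of hex_bat_centre in the frame of peg_mid between -0.036 and -0.018 m) or (x of hex_bat_centre in the frame of peg_right between -0.08 and -0.003 m and y of hex_bat_centre in the frame of peg_right between -0.02 and 0.02 m and z of hex_bat_centre in the frame of peg_right between -0.036 and -0.018 m)) and distance between hex_bat_centre and hung_hex_centre below 0.09 m and horizontal distance between chuck_mid and wheel_seat below 0.006 m and z of chuck_mid in the frame of wheel_seat between 0.045 and 0.054 m and angle between the x axis of chuck_mid and the x axis of wheel_seat, either way round below 0.12 rad and angle between chuck_mid's own z axis and vertical below 0.06 rad and value of joint speed_dial between 1.765 and 2.005 rad); the robot touches nothing.
It fails at once if a bat that hung at the start is knocked off its peg (height (world z) of any of hung_round_centre, hung_square_centre, hung_hex_centre below 0.17 m).
It fails at once if the chuck is forced down on the wheel head with more than 45 N (contact force between chuck and wheel_head above 45 N).
It fails at once if a bystander is pushed more than 50 mm from its place (distance of any of beaker_at, clay_at, trim_tool_at, rib_at, tape_at from where it was at the start of the episode above 0.05 m).
Of round_bat, square_bat, hex_bat only 2 to 3 are there at a start; the rules pass over those that are not, and their reading is None.
At some moment in a run one of chuck may be knocked a few centimetres aside while the robot is not near it.
It also fails if it takes over 210 s, if anything falls off the work surface, if the arm or the gripper's body presses on something with over 40 N, if the wrist force passes 120 N, or if a joint passes its speed limit or range.

ROBOT

A 6-joint arm with a two-finger parallel gripper is mounted at the origin on the work surface; the furniture and walls round the work are solid. World frame = base frame: x ahead of the robot, y to its left, z up, the work surface at z = 0. Lengths are in m, angles in rad, forces in N, time in s.
With the tool pointing down it reaches from about 0.3 to 0.85 m from the base axis. Payload 4.2 kg.
Tool frame: the origin (TCP) lies at the very end of the fingers, on their centre line; the grasp point (between the pads) lies 19 mm behind it; z points along the fingers, y is the line along which they close (so a half turn about z gives the same grasp; the last joint's range is limited). The gripper opens to 91 mm and grips with 3 to 60 N. Pads are 32 mm wide; open, the fingers measure 118 mm over their backs; the gripper's body (76 mm by 178 mm) begins 60 mm behind the grasp point.
Start: joints at [1.165, 0.32, 1.565, -0, 1.257, -0.02], TCP at [0.216, 0.533, 0.214] pointing down, gripper open.
Joint ranges: [-3.11, 3.11], [-0.84, 2.01], [0.21, 2.61], [-1.34, 4.49], [0.05, 2.63], [-2.56, 2.56]. Speed limits (rad/s): [2.57, 2.57, 3.14, 3.14, 3.14, 3.14].

INTERFACE

Orientations are given as a unit quaternion [x, y, z, w].
In Python, from plant import manip, eyes, job gives the robot as it stands. The module is installed in compiled form; this text tells all that it offers.
- The arm moves only by the tool jog_arm, never from a script. Its argument "series" is a list of rows, each a list of 2 entries, a list of its own where there are three numbers: the shift along the tool's x, y, z in units of 0.3 m (1.0 is 0.3 m), then the turn about the tool's z in units of 180 degrees (1.0 is 180 degrees). A call has exactly 8 rows; each row shifts and turns the commanded pose from where the row before left it, along the tool's axes as they then stand; what a row does not reach is not made up. A row lasts 1/8 s, in which the tool goes at most 62.5 mm and 10.7 degrees, less where a joint would pass 70% of its speed; a pose out of reach is approached as far as the arm can. A call with a number of a shift or a turn outside -1 to 1 is refused whole. A call with a gripper value outside its range is refused whole. "hand" is the closure, from -1 (fully open) to 1 (shut), so that 0 is half open, set as the call begins (left out, the last holds). The fingers move at their own pace and stop on an object; the grip force is fixed at half the most. Time passes only in rows, so rows that do not move let the fingers close, or fill a call up. It gives the time, the measured TCP pose, the force, the opening and the grip force at its end, in the units of the state.
- manip.get_state(): the state, without advancing time (a new reading comes with each control period).
- eyes.read_camera(name): name is "side" or "top"; returns (picture, depth): 400x640x3 uint8, blue, green, red; 400x640 float32, m along the optical axis (not along the pixel's ray), 0 where there is no reading.
- eyes.calibration(name): a dict with "fx", "fy", "cx", "cy" (pixels), "R" (3x3) and "t" (3): a world point X has camera coordinates R X + t. Camera axes: x right, y down, z forward; pixel columns grow to the right and rows downward; lengths in m; the calibration is good to about 2 mm. A picture is of the moment at which its call begins. calibration takes no time and is no camera call.
- job.close_job(): hands the job in; it is judged then, once.
Trained networks look in the newest picture that a camera, given by its name, has taken for a name from the list of things; names that differ only in an ending like _2 or _b are one class to them, and where a whole thing is asked for, a point or a joint stands for the part that bears it (a point fixed in the world has none). Each returns a list of dicts, best first, with "p" (0 to 1); they miss things now and then, are a little off and sometimes report something else, mostly with a low value. They report only what shows in the picture. A call takes as long as a camera call.
- eyes.spot_in(camera, thing): "position" ([column, row] in pixels, amid what is visible of it).
- eyes.masks_of(camera, thing): "region" (400x640 bool, what is visible of it) and "position" ([column, row] in pixels, amid what is visible of it).
- eyes.place_of(camera, thing): "position" ([column, row] in pixels: a listed point, or the origin of a listed thing).
The state is a dict: "clock": time; "joint_positions": joint angles; "joint_vel": joint speeds; "tau": joint torques, N m; "tool_pos": TCP position; "tcp_rot": TCP orientation; "ft_force": force on the tool from outside, world axes, zero at the start; "torque": the same for the moment, N m; "gripper_width": finger opening in m; "grasp_force": force on a finger pad.
Only numpy, scipy, OpenCV 4.12 (cv2) and the standard library are available. Lean on these libraries where they do the work, as an engineer would, in place of code of your own. Each camera call takes 0.05 s, during which the arm holds its last target. There are 200 camera calls.

## Working session

There is one attempt and no reset: what is moved stays moved. The work goes in short steps, Python scripts to look and compute and a tool call to move; the robot and the scene stay as the last step left them, time stands still between calls to the robot, and variables do not carry over. Pictures are saved under pics/ and viewed, at most 14 in all, crops included, and the job is handed in when it is done.

Besides the shell and the picture viewer there is one more tool, called as name([rows], argument=value, ...), one row to a line, values as JSON. jog_arm: Moves the arm, as the interface text tells. Shifts and turns lie within -1 to 1; 1 stands for 0.3 m of shift or 180 degrees of turn. Its arguments: {"type":"object","properties":{"series":{"type":"array","items":{"type":"array"}},"hand":{"type":"number"}},"required":["series"]}

```bash
mkdir -p pics; cat > h.py <<'E'
import numpy as np, cv2
from plant import manip, eyes, job
from scipy.spatial.transform import Rotation as Ro
def cloud(cam,depth):
    c=eyes.calibration(cam);v,u=np.mgrid[0:400,0:640]
    P=np.stack([(u-c['cx'])/c['fx']*depth,(v-c['cy'])/c['fy']*depth,depth],-1)
    W=(P-np.array(c['t']))@np.array(c['R']); W[depth<=0]=np.nan
    return W
def proj(cam,X):
    c=eyes.calibration(cam);p=np.array(c['R'])@np.array(X)+np.array(c['t'])
    return p[0]/p[2]*c['fx']+c['cx'],p[1]/p[2]*c['fy']+c['cy']
def ray_z(cam,uv,z):
    c=eyes.calibration(cam);R=np.array(c['R']);o=-R.T@np.array(c['t'])
    d=R.T@np.array([(uv[0]-c['cx'])/c['fx'],(uv[1]-c['cy'])/c['fy'],1])
    return o+d*(z-o[2])/d[2]
def st():
    s=manip.get_state();R=Ro.from_quat(s['tcp_rot']).as_matrix()
    print('t',round(s['clock'],2),'tcp',np.round(s['tool_pos'],4),'x',np.round(R[:,0],3),'y',np.round(R[:,1],3),'z',np.round(R[:,2],3),'w',round(s['gripper_width'],4),'g',round(float(s['grasp_force']),1),'f',np.round(s['ft_force'],1),'q',np.round(s['joint_positions'],2))
    return s,R
E
python3 - <<'E'
from h import *
st()
W={}
for cam in('side','top'):
    p,d=eyes.read_camera(cam);W[cam]=cloud(cam,d);cv2.imwrite(f'pics/{cam}0.png',p);np.savez(f'{cam}0.npz',p=p,W=W[cam])
    c=eyes.calibration(cam);print(cam,np.round(-np.array(c['R']).T@np.array(c['t']),3),np.round(c['R'],2).tolist(),c['fx'])
    for n in ['round_bat_centre','square_bat_centre','hex_bat_centre','hung_round_centre','hung_square_centre','hung_hex_centre','drain_rack','peg_left','peg_mid','peg_right','chuck_mid','wheel_seat','speed_dial_grip','beaker_at','clay_at','trim_tool_at','rib_at','tape_at']:
        r=eyes.place_of(cam,n)[:2]
        print(n,[(round(q['p'],2),np.round(q['position'],1).tolist(),np.round(W[cam][int(min(399,max(0,q['position'][1]))),int(min(639,max(0,q['position'][0])))],3).tolist()) for q in r])
E
```

```text
t 0.0 tcp [0.2162 0.5323 0.2131] x [-0.926  0.376  0.   ] y [ 0.376  0.926 -0.002] z [-0.001 -0.002 -1.   ] w 0.091 g 0.0 f [1.2 1.1 0.2] q [ 1.16  0.32  1.57 -0.    1.26 -0.02]
side [0.419 0.63  0.745] [[-0.96, -0.28, -0.02], [-0.17, 0.61, -0.77], [0.23, -0.74, -0.63]] 361.5982006133661
round_bat_centre [(0.64, [235.5, 242.9], [0.711, 0.213, 0.237]), (0.57, [328.8, 304.6], [0.528, 0.2, 0.087])]
square_bat_centre []
hex_bat_centre [(0.58, [315.9, 334.3], [0.535, 0.274, 0.089])]
hung_round_centre [(0.64, [237.5, 243.5], [0.708, 0.212, 0.233]), (0.25, [352.5, 244.1], [0.517, 0.01, 0.077])]
hung_square_centre [(0.87, [292.3, 158.6], [0.707, -0.107, 0.226]), (0.55, [330.8, 306.2], [0.523, 0.204, 0.087])]
hung_hex_centre [(0.62, [269.3, 195.7], [0.703, 0.061, 0.235])]
drain_rack [(0.94, [328.7, 325.6], [0.508, 0.277, 0.139]), (0.5, [288.2, 160.0], [0.707, -0.078, 0.238])]
peg_left [(0.58, [227.6, 231.5], [0.708, 0.234, 0.287])]
peg_mid [(0.74, [260.5, 181.5], [0.707, 0.085, 0.291]), (0.18, [349.5, 242.7], [0.525, 0.009, 0.081])]
peg_right []
chuck_mid [(0.93, [350.6, 242.8], [0.522, 0.009
[... 1341 characters left out ...]
, [342.7, 155.6], [0.726, -0.095, 0.279]), (0.48, [391.3, 187.3], [0.712, -0.242, 0.009])]
chuck_mid [(0.6, [307.0, 259.2], [0.519, -0.02, 0.046])]
wheel_seat [(0.91, [446.0, 243.4], [0.559, -0.356, 0.094]), (0.59, [211.6, 205.0], [0.661, 0.24, 0.001])]
speed_dial_grip [(0.59, [390.7, 239.2], [0.566, -0.216, 0.121])]
beaker_at [(0.67, [255.7, 209.3], [0.646, 0.115, 0.042])]
clay_at [(0.65, [284.5, 208.1], [0.647, 0.039, 0.056]), (0.65, [254.5, 210.0], [0.643, 0.118, 0.041])]
trim_tool_at [(0.71, [339.0, 205.8], [0.661, -0.102, 0.016]), (0.62, [446.5, 240.5], [0.566, -0.355, 0.098])]
rib_at [(0.66, [394.4, 187.6], [0.713, -0.25, 0.004])]
tape_at [(0.76, [210.8, 206.8], [0.659, 0.243, 0.001])]
```

```bash
python3 - <<'E'
import cv2
t=cv2.imread('pics/top0.png');cv2.imwrite('pics/top0c.png',cv2.resize(t[130:310,140:520],(800,379),interpolation=cv2.INTER_CUBIC))
t=cv2.imread('pics/side0.png');cv2.imwrite('pics/side0c.png',cv2.resize(t[100:400,190:430],(480,600),interpolation=cv2.INTER_CUBIC))
E
```

```text
(no output)
```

View pics/top0c.png

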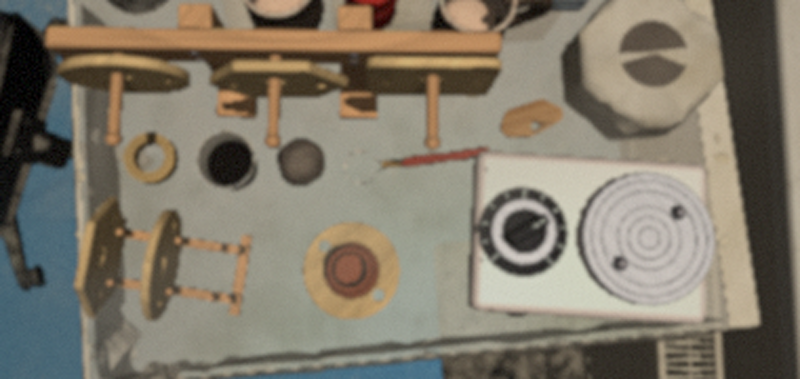

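View pics/side0c.png

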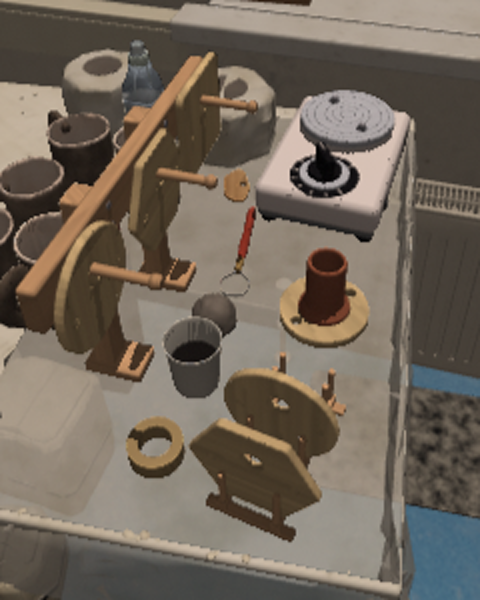

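The top picture shows a hex bat in the left slot and a round bat in the middle slot, with the third slot empty. The hung bats are round on the left peg, hex on the middle and square on the right. The dial points to the upper right, around crop (540,218), and the pins are at crop (678,212) and (620,263). Next I'll measure everything precisely.

```bash
cat >> h.py <<'E'
def look(tag):
    p,d=eyes.read_camera('top');W=cloud('top',d);cv2.imwrite(f'pics/{tag}.png',p);return p,W
def blob(g,u,v,r=5,dark=True):
    a=g[int(v)-r:int(v)+r+1,int(u)-r:int(u)+r+1].astype(float)
    w=(np.percentile(a,70)-a) if dark else a-np.percentile(a,30)
    w=np.clip(w,0,None);w[w<w.max()*.45]=0
    yy,xx=np.mgrid[-r:r+1,-r:r+1];return int(u)+(w*xx).sum()/w.sum(),int(v)+(w*yy).sum()/w.sum()
def circ(P):
    A=np.c_[2*P,np.ones(len(P))];s=np.linalg.lstsq(A,(P**2).sum(1),rcond=None)[0]
    return s[:2],np.sqrt(s[2]+s[0]**2+s[1]**2)
def rays(m,z): 
    v,u=np.nonzero(m);return np.array([ray_z('top',(a,b),z)[:2] for a,b in zip(u,v)])
def edge(m):
    c=max(cv2.findContours(m.astype(np.uint8),cv2.RETR_EXTERNAL,cv2.CHAIN_APPROX_NONE)[0],key=len)[:,0]
    return np.array([ray_z('top',q,0)[:2] for q in c]),c
E
python3 - <<'E'
from h import *
D=np.load('top0.npz');p,W=D['p'],D['W'];g=cv2.cvtColor(p,cv2.COLOR_BGR2GRAY)
X,Y,Z=W[...,0],W[...,1],W[...,2]
def box(x0,x1,y0,y1,z0,z1): return (X>x0)&(X<x1)&(Y>y0)&(Y<y1)&(Z>z0)&(Z<z1)
# wheel
m=box(.46,.66,-.46,-.27,.086,.115)
P,c=edge(m);Q=np.array([ray_z('top',q,.096)[:2] for q in c]);print('wheel',circ(Q))
pins=[ray_z('top',blob(g,*q),.104) for q in [(462,231),(434,255)]];print('pins',np.round(pins,4),np.round(np.mean(pins,0),4),np.linalg.norm(pins[0]-pins[1]),np.degrees(np.arctan2(*(pins[0]-pins[1])[1::-1])))
holes=[ray_z('top',blob(g,*q),.014) for q in [(293.5,246.5),(320,269.5)]];print('holes',np.round(holes,4),np.round(np.mean(holes,0),4),np.linalg.norm(holes[0]-holes[1]),np.degrees(np.arctan2(*(holes[0]-holes[1])[1::-1])))
m=box(.42,.62,-.1,.06,.09,.11);print('cuptop',m.sum(),circ(np.array([ray_z('top',q,.1)[:2] for q in edge(m)[1]])))
m=box(.42,.62,-.12,.08,.007,.02);print('plate',m.sum(),circ(np.array([ray_z('top',q,.014)[:2] for q in edge(m)[1]])))
# dial
m=box(.52,.62,-.26,-.17,.108,.13);P=rays(m,.119);c=P.mean(0);w,v=np.linalg.eigh(np.cov(P.T));print('bar',m.sum(),c,v[:,1],np.degrees(np.arctan2(v[1,1],v[0,1])),np.ptp((P-c)@v,axis=0))
m2=box(.52,.62,-.26,-.17,.08,.13);print('disc pts',m2.sum(),rays(m2,.09).mean(0))
# bats in rack
for y0,y1 in((.165,.235),(.235,.30)):
    m=box(.44,.62,y0,y1,.09,.17);P=W[m];t=P[P[:,2]>.12]
    print('bat',m.sum(),P[:,2].max(),np.round(np.percentile(P,[2,98],axis=0),3).tolist(),'line y=a x+b',np.polyfit(t[:,0],t[:,1],1))
# hung bats, pegs
for n,(y0,y1) in dict(L=(.12,.29),M=(-.03,.115),R=(-.19,-.04)).items():
    m=box(.55,.70,y0,y1,.243,.275);P=W[m];sh=P[(P[:,0]<.68)]
    print('peg',n,len(sh),np.round(np.percentile(sh,[1,99],axis=0),3).tolist(), 'y=ax+b',np.polyfit(sh[:,0],sh[:,1],1), 'at .64',np.polyval(np.polyfit(sh[:,0],sh[:,1],1),.64))
m=box(.60,.80,-.25,.32,.275,.31);P=W[m];print('high',np.round(np.percentile(P,[1,50,99],axis=0),3).tolist())
m=(X>.6)&(Z>.3)&(X<1)&(abs(Y)<.5);print('above .3',m.sum(),np.nanmax(Z[m]) if m.sum() else 0)
t=cv2.imread('pics/top0.png');a=cv2.resize(t[210:270,360:490],(800,369),interpolation=cv2.INTER_CUBIC);cv2.imwrite('pics/d0.png',a)
E
```

```text
wheel (array([ 0.55858216, -0.35700986]), np.float64(0.07513968231680486))
pins [[ 0.5888 -0.3899  0.104 ]
 [ 0.5309 -0.322   0.104 ]] [ 0.5598 -0.356   0.104 ] 0.08927293793563225 -49.55992357476987
holes [[ 0.5433  0.0078  0.014 ]
 [ 0.5035 -0.0425  0.014 ]] [ 0.5234 -0.0174  0.014 ] 0.06416464712871012 51.667791395966866
cuptop 163 (array([ 0.52110051, -0.01669512]), np.float64(0.024655092673643884))
plate 1126 (array([ 0.52095003, -0.01644567]), np.float64(0.058824151066604644))
bar 128 [ 0.56651372 -0.21787949] [-0.52817427  0.849136  ] 121.88218028823248 [0.01406744 0.05017558]
disc pts 728 [ 0.56610378 -0.21686231]
bat 457 0.14987365438379197 [[0.468, 0.188, 0.091], [0.584, 0.209, 0.148]] line y=a x+b [-0.13860201  0.27151361]
bat 563 0.1511941783562908 [[0.472, 0.258, 0.091], [0.594, 0.279, 0.148]] line y=a x+b [-0.1372652   0.34092334]
peg L 133 [[0.638, 0.202, 0.255], [0.679, 0.215, 0.266]] y=ax+b [-0.00144225  0.20850713] at .64 0.207584087247743
peg M 134 [[0.637, 0.047, 0.255], [0.68, 0.061, 0.266]] y=ax+b [-0.02601659  0.07050544] at .64 0.053854822009704754
peg R 139 [[0.636, -0.108, 0.255], [0.679, -0.094, 0.267]] y=ax+b [ 0.00036057 -0.1009028 ] at .64 -0.10067203819500468
high [[0.704, -0.161, 0.275], [0.733, 0.045, 0.282], [0.77, 0.265, 0.296]]
above .3 0 0
```

View pics/d0.png

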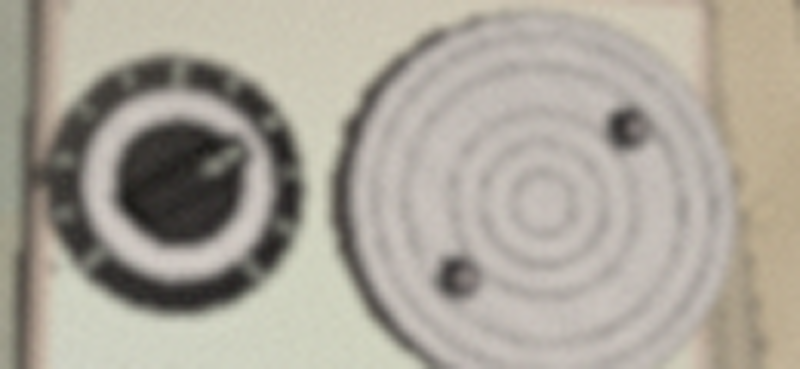

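jog_arm([
  [[-0.126, -0.117, 0], 0],
  [[-0.126, -0.117, 0], 0],
  [[-0.126, -0.117, 0], 0],
  [[-0.126, -0.117, 0], 0],
  [[-0.126, -0.117, 0], 0],
  [[-0.126, -0.117, 0], 0],
  [[-0.126, -0.117, 0], 0],
  [[-0.126, -0.117, 0], 0],
], hand=-1)

```text
clock: 2.9
tool_pos: [0.3915, 0.1573, 0.2143]
tcp_rot: [0.192, 0.981, 0.0, 0.0]
ft_force: [-0.2, 0.9, 0.2]
gripper_width: 0.0916
grasp_force: 0.0
```

jog_arm([
  [[-0.126, -0.117, 0], 0],
  [[-0.126, -0.117, 0], 0],
  [[-0.126, -0.117, 0], 0],
  [[-0.126, -0.117, 0], 0],
  [[-0.126, -0.117, 0], 0],
  [[-0.126, -0.117, 0], 0],
  [[-0.126, -0.117, 0], 0],
  [[-0.126, -0.117, 0], 0],
])

```text
clock: 3.9
tool_pos: [0.566, -0.2168, 0.214]
tcp_rot: [0.192, 0.981, 0.0, 0.0]
ft_force: [0.2, 0.5, 0.9]
gripper_width: 0.0912
grasp_force: 0.0
```

jog_arm([
  [[0, 0, 0], 0.05],
  [[0, 0, 0], 0.05],
  [[0, 0, 0], 0.05],
  [[0, 0, 0], 0.05],
  [[0, 0, 0], 0.05],
  [[0, 0, 0], 0.05],
  [[0, 0, 0], 0.05],
  [[0, 0, 0], 0.05],
])

```text
clock: 4.9
tool_pos: [0.5654, -0.2152, 0.2139]
tcp_rot: [0.734, 0.679, 0.0, -0.0]
ft_force: [1.2, 0.0, -0.3]
gripper_width: 0.091
grasp_force: 0.0
```

jog_arm([
  [[0, 0, 0], 0.05],
  [[0, 0, 0], 0.05],
  [[0, 0, 0], 0.05],
  [[0, 0, 0], 0.05],
  [[0, 0, 0], 0.05],
  [[0, 0, 0], 0.05],
  [[0, 0, 0], 0.05],
  [[0, 0, 0], 0.05],
])

```text
clock: 5.9
tool_pos: [0.5654, -0.2151, 0.2139]
tcp_rot: [0.993, 0.118, 0.0, -0.0]
ft_force: [-0.2, 0.7, -0.1]
gripper_width: 0.0913
grasp_force: 0.0
```

jog_arm([
  [[0, 0, 0], 0.05],
  [[0, 0, 0], 0.05],
  [[0, 0, 0], 0.05],
  [[0, 0, 0], 0.05],
  [[0, 0, 0], 0.05],
  [[0, 0, 0], 0.05],
  [[0, 0, 0], 0.05],
  [[0, 0, 0], 0.05],
])

```text
clock: 6.9
tool_pos: [0.5654, -0.2152, 0.2139]
tcp_rot: [0.873, -0.488, -0.0, -0.0]
ft_force: [-0.3, 0.3, 0.3]
gripper_width: 0.0911
grasp_force: 0.0
```

```bash
cat >> h.py <<'E'
def to(x,y,z,yaw=None,n=8):
    "rows (identical) for a straight shift to x,y,z at the present yaw, then the turn needed to yaw (deg, math angle of tool y)"
    s,R=st();d=R.T@(np.array([x,y,z])-s['tool_pos'])
    print('shift m',np.round(d,4),'units total',np.round(d/.3,3),'per row',np.round(d/.3/n,4),'mm/row',round(np.linalg.norm(d)/n*1000,1))
    ps=np.degrees(np.arctan2(R[1,1],R[0,1]));print('yaw',round(ps,2), end=' ')
    if yaw is not None:
        t=-(yaw-ps);t=(t+180)%360-180;print('turn',round(t,2),'units',round(t/180,4), end='')
    print()
E
python3 -c "
from h import *
to(.5663,-.2173,.098,-148.1)"
```

```text
t 6.9 tcp [ 0.5654 -0.2152  0.2139] x [ 0.524 -0.852 -0.   ] y [-0.852 -0.524 -0.   ] z [ 0.  0. -1.] w 0.0911 g 0.0 f [-0.3  0.3  0.3] q [-0.38  0.37  1.49  0.    1.28  2.21]
shift m [0.0023 0.0004 0.1159] units total [0.008 0.001 0.386] per row [0.001  0.0001 0.0483] mm/row 14.5
yaw -148.4 turn -0.3 units -0.0017
```

jog_arm([
  [[0.008, 0.001, 0.048], 0],
  [[0, 0, 0.048], 0],
  [[0, 0, 0.048], 0],
  [[0, 0, 0.048], 0],
  [[0, 0, 0.048], 0],
  [[0, 0, 0.048], 0],
  [[0, 0, 0.048], 0],
  [[0, 0, 0.048], 0],
])

```text
clock: 7.9
tool_pos: [0.5664, -0.2173, 0.0978]
tcp_rot: [0.874, -0.486, 0.0, -0.0]
ft_force: [-0.3, 0.4, -0.4]
gripper_width: 0.0911
grasp_force: 0.0
```

jog_arm([
  [[0, 0, 0], 0],
  [[0, 0, 0], 0],
  [[0, 0, 0], 0],
  [[0, 0, 0], 0],
  [[0, 0, 0], 0],
  [[0, 0, 0], 0],
  [[0, 0, 0], 0],
  [[0, 0, 0], 0],
], hand=1)

```text
clock: 8.9
tool_pos: [0.5663, -0.2174, 0.0987]
tcp_rot: [0.874, -0.486, -0.0, 0.0]
ft_force: [-4.1, -2.5, 2.0]
gripper_width: 0.0145
grasp_force: 3.2
```

jog_arm([
  [[0, 0, 0], -0.05],
  [[0, 0, 0], -0.05],
  [[0, 0, 0], -0.05],
  [[0, 0, 0], -0.05],
  [[0, 0, 0], -0.05],
  [[0, 0, 0], -0.05],
  [[0, 0, 0], -0.05],
  [[0, 0, 0], -0.05],
])

```text
clock: 9.9
tool_pos: [0.565, -0.2203, 0.0987]
tcp_rot: [0.992, 0.124, -0.002, 0.002]
ft_force: [-3.6, -9.2, 0.3]
gripper_width: 0.0136
grasp_force: 30.0
```

jog_arm([
  [[0, 0, 0], -0.05],
  [[0, 0, 0], -0.05],
  [[0, 0, 0], -0.05],
  [[0, 0, 0], -0.05],
  [[0, 0, 0], -0.05],
  [[0, 0, 0], -0.05],
  [[0, 0, 0], -0.05],
  [[0, 0, 0], -0.05],
])

```text
clock: 10.9
tool_pos: [0.5674, -0.2223, 0.0988]
tcp_rot: [0.73, 0.684, -0.002, 0.004]
ft_force: [2.3, -13.4, -4.7]
gripper_width: 0.0139
grasp_force: 30.0
```

```bash
python3 -c "
from h import *
to(.5663,-.2173,.098,40)"
```

```text
t 10.9 tcp [ 0.5674 -0.2223  0.0988] x [ 0.065  0.998 -0.009] y [ 0.998 -0.065  0.003] z [ 0.003 -0.009 -1.   ] w 0.0139 g 30.0 f [  2.3 -13.4  -4.7] q [-0.39  0.46  1.65 -0.01  1.02 -0.32]
shift m [ 0.0049 -0.0014  0.0007] units total [ 0.016 -0.005  0.002] per row [ 0.0021 -0.0006  0.0003] mm/row 0.7
yaw -3.73 turn -43.73 units -0.243
```

jog_arm([
  [[-0.016, 0.01, 0], -0.04],
  [[0, 0, 0], -0.04],
  [[0, 0, 0], -0.04],
  [[0, 0, 0], -0.04],
  [[0, 0, 0], -0.04],
  [[0, 0, 0], -0.04],
  [[0, 0, 0], 0],
  [[0, 0, 0], 0],
])

```text
clock: 11.9
tool_pos: [0.5694, -0.2221, 0.0987]
tcp_rot: [0.431, 0.903, 0.0, 0.0]
ft_force: [1.2, 1.8, -0.5]
gripper_width: 0.0138
grasp_force: 30.0
```

jog_arm([
  [[0, 0, 0], 0],
  [[0, 0, 0], 0],
  [[0, 0, 0], 0],
  [[0, 0, 0], 0],
  [[0, 0, 0], 0],
  [[0, 0, 0], 0],
  [[0, 0, 0], 0],
  [[0, 0, 0], 0],
], hand=-1)

```text
clock: 12.9
tool_pos: [0.5691, -0.2223, 0.0988]
tcp_rot: [0.43, 0.903, 0.0, 0.0]
ft_force: [-0.2, -0.8, -0.5]
gripper_width: 0.0902
grasp_force: 0.0
```

jog_arm([
  [[0, 0, -0.05], 0],
  [[0, 0, -0.05], 0],
  [[0, 0, -0.05], 0],
  [[0, 0, -0.05], 0],
  [[0, 0, -0.05], 0],
  [[0, 0, -0.05], 0],
  [[0, 0, -0.05], 0],
  [[0, 0, -0.05], 0],
])

```text
clock: 13.9
tool_pos: [0.569, -0.2223, 0.2197]
tcp_rot: [0.43, 0.903, 0.0, -0.0]
ft_force: [0.5, 0.0, 0.1]
gripper_width: 0.0914
grasp_force: 0.0
```

```bash
python3 -c "
from h import *
to(.5227,-.0185,.218,40)"
```

```text
t 13.9 tcp [ 0.569  -0.2223  0.2197] x [-0.631  0.776  0.   ] y [0.776 0.631 0.   ] z [-0.  0. -1.] w 0.0914 g 0.0 f [0.5 0.  0.1] q [-0.39  0.37  1.47  0.    1.3  -1.07]
shift m [0.1874 0.0926 0.0017] units total [0.625 0.309 0.006] per row [0.0781 0.0386 0.0007] mm/row 26.1
yaw 39.1 turn -0.9 units -0.005
```

jog_arm([
  [[0.19, 0.04, -0.01], 0],
  [[0.19, 0.04, -0.01], 0],
  [[0.19, 0.04, -0.01], 0],
  [[0.19, 0.04, -0.01], 0],
  [[0.19, 0.04, -0.01], 0],
  [[0.19, 0.04, -0.01], 0],
  [[0.19, 0.04, -0.01], 0],
  [[0.19, 0.04, -0.01], 0],
])

```text
clock: 14.9
tool_pos: [0.3551, 0.1936, 0.2436]
tcp_rot: [0.43, 0.903, 0.001, 0.0]
ft_force: [1.0, 1.7, 0.6]
gripper_width: 0.0911
grasp_force: 0.0
```

```bash
cat >> h.py <<'E'
def dial(W):
    X,Y,Z=np.moveaxis(W,2,0);m=(X>.52)&(X<.62)&(Y>-.26)&(Y<-.17)&(Z>.108)&(Z<.13)
    P=rays(m,.119);c=P.mean(0);w,v=np.linalg.eigh(np.cov(P.T))
    print('bar',m.sum(),c,'angle',round(np.degrees(np.arctan2(v[1,1],v[0,1])),1),np.ptp((P-c)@v,axis=0))
def chuck(p,W):
    X,Y,Z=np.moveaxis(W,2,0)
    for n,z0,z1,z in(('cup',.09,.11,.1),('plate',.007,.022,.014)):
        m=(X>.42)&(X<.62)&(Y>-.13)&(Y<.09)&(Z>z0)&(Z<z1)
        m=cv2.morphologyEx(m.astype(np.uint8),cv2.MORPH_OPEN,np.ones((3,3)))
        c=max(cv2.findContours(m,cv2.RETR_EXTERNAL,cv2.CHAIN_APPROX_NONE)[0],key=len)[:,0]
        print(n,m.sum(),circ(np.array([ray_z('top',q,z)[:2] for q in c])))
E
python3 - <<'E'
from h import *
p,W=look('top1');dial(W);chuck(p,W)
a=cv2.resize(p[210:270,360:490],(520,240),interpolation=cv2.INTER_CUBIC);b=cv2.resize(p[225:290,270:345],(277,240),interpolation=cv2.INTER_CUBIC)
cv2.imwrite('pics/v1.png',np.hstack([a,b]))
st()
E
```

```text
bar 132 [ 0.56626389 -0.2173966 ] angle 128.8 [0.0145048  0.05056721]
cup 76 (array([0.51753363, 0.00254302]), np.float64(0.007892519151192677))
plate 1111 (array([ 0.52098714, -0.01642495]), np.float64(0.058798266515386145))
t 14.95 tcp [0.3518 0.1992 0.2439] x [-0.634  0.773  0.006] y [0.773 0.634 0.003] z [-0.002  0.006 -1.   ] w 0.0914 g 0.0 f [-2.1  2.8  0.8] q [ 0.48  0.02  1.86  0.01  1.26 -0.21]
```

View pics/v1.png

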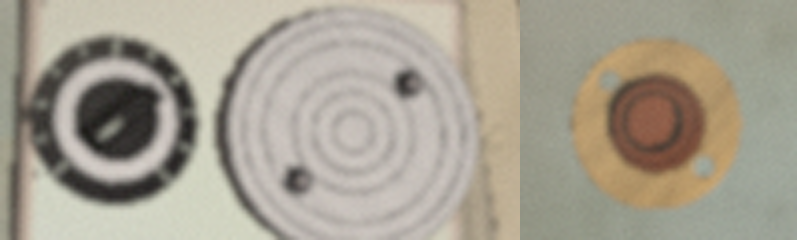

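```bash
cat >> h.py <<'E'
def pinhole(p,pins=((462,231),(434,255)),holes=((294.4,246.7),(319.9,270)),zh=.014):
    g=p[...,0];out=[]
    for n,q,z,dk in(('pins',pins,.104,True),('holes',holes,zh,False)):
        b=[ray_z('top',blob(g,*blob(g,*a,4,dk),4,dk),z)[:2] for a in q];d=b[0]-b[1]
        print(n,np.round(b,4).tolist(),'mid',np.round(np.mean(b,0),4),'dist',round(np.linalg.norm(d),4),'ang',round(np.degrees(np.arctan2(d[1],d[0])),1))
E
python3 - <<'E'
from h import *
pinhole(cv2.imread('pics/top1.png'));pinhole(cv2.imread('pics/top0.png'))
to(.5223,-.0185,.24,40)
E
```

```text
pins [[0.5889, -0.3894], [0.5312, -0.3214]] mid [ 0.56   -0.3554] dist 0.0892 ang -49.6
holes [[0.5522, 0.016], [0.4922, -0.0509]] mid [ 0.5222 -0.0174] dist 0.0899 ang 48.1
pins [[0.589, -0.3894], [0.5311, -0.3214]] mid [ 0.56   -0.3554] dist 0.0893 ang -49.6
holes [[0.5525, 0.0158], [0.4924, -0.0508]] mid [ 0.5224 -0.0175] dist 0.0897 ang 47.9
t 14.95 tcp [0.3518 0.1992 0.2439] x [-0.634  0.773  0.006] y [0.773 0.634 0.003] z [-0.002  0.006 -1.   ] w 0.0914 g 0.0 f [-2.1  2.8  0.8] q [ 0.48  0.02  1.86  0.01  1.26 -0.21]
shift m [-0.2765 -0.0063  0.0022] units total [-0.922 -0.021  0.007] per row [-0.1152 -0.0026  0.0009] mm/row 34.6
yaw 39.37 turn -0.63 units -0.0035
```

jog_arm([
  [[-0.115, -0.003, 0.001], 0],
  [[-0.115, -0.003, 0.001], 0],
  [[-0.115, -0.003, 0.001], 0],
  [[-0.115, -0.003, 0.001], 0],
  [[-0.115, -0.003, 0.001], 0],
  [[-0.115, -0.003, 0.001], 0],
  [[-0.115, -0.003, 0.001], 0],
  [[-0.115, -0.003, 0], 0],
])

```text
clock: 15.95
tool_pos: [0.5251, -0.0279, 0.2411]
tcp_rot: [0.43, 0.903, 0.0, 0.0]
ft_force: [0.5, 0.2, -0.1]
gripper_width: 0.0913
grasp_force: 0.0
```

jog_arm([
  [[0, 0, 0], 0],
  [[0, 0, 0], 0],
  [[0, 0, 0.05], 0],
  [[0, 0, 0.05], 0],
  [[0, 0, 0.05], 0],
  [[0, 0, 0.05], 0],
  [[0, 0, 0.05], 0],
  [[0, 0, 0], 0],
])

```text
clock: 16.95
tool_pos: [0.5236, -0.0266, 0.1641]
tcp_rot: [0.43, 0.903, -0.001, -0.001]
ft_force: [0.6, 0.3, -0.5]
gripper_width: 0.0911
grasp_force: 0.0
```

```bash
python3 - <<'E'
from h import *
to(.5223,-.0185,.045,40)
E
```

```text
t 16.95 tcp [ 0.5236 -0.0266  0.1641] x [-0.631  0.776  0.002] y [ 0.776  0.631 -0.002] z [-0.003  0.    -1.   ] w 0.0911 g 0.0 f [ 0.6  0.3 -0.5] q [-0.07  0.28  1.76  0.    1.11 -0.76]
shift m [0.0068 0.0044 0.1191] units total [0.023 0.015 0.397] per row [0.0028 0.0018 0.0496] mm/row 14.9
yaw 39.1 turn -0.9 units -0.005
```

jog_arm([
  [[0.023, 0.015, 0], 0],
  [[0, 0, 0.07], 0],
  [[0, 0, 0.07], 0],
  [[0, 0, 0.07], 0],
  [[0, 0, 0.07], 0],
  [[0, 0, 0.07], 0],
  [[0, 0, 0.047], 0],
  [[0, 0, 0], 0],
])

```text
clock: 17.95
tool_pos: [0.5233, -0.0182, 0.0461]
tcp_rot: [0.43, 0.903, -0.0, -0.001]
ft_force: [0.1, -0.0, -0.2]
gripper_width: 0.0913
grasp_force: 0.0
```

jog_arm([
  [[0, 0, 0], 0],
  [[0, 0, 0], 0],
  [[0, 0, 0], 0],
  [[0, 0, 0], 0],
  [[0, 0, 0], 0],
  [[0, 0, 0], 0],
  [[0, 0, 0], 0],
  [[0, 0, 0], 0],
], hand=1)

```text
clock: 18.95
tool_pos: [0.5234, -0.0186, 0.0468]
tcp_rot: [0.43, 0.903, -0.0, -0.0]
ft_force: [-2.9, -2.0, 5.9]
gripper_width: 0.052
grasp_force: 30.0
```

jog_arm([
  [[0, 0, 0], 0],
  [[0, 0, 0], 0],
  [[0, 0, 0], 0],
  [[0, 0, 0], 0],
  [[0, 0, 0], 0],
  [[0, 0, 0], 0],
  [[0, 0, 0], 0],
  [[0, 0, 0], 0],
], hand=-1)

```text
clock: 19.95
tool_pos: [0.5236, -0.0185, 0.0465]
tcp_rot: [0.43, 0.903, 0.0, -0.0]
ft_force: [0.8, -0.5, 0.6]
gripper_width: 0.0914
grasp_force: 0.0
```

jog_arm([
  [[0, 0, 0], 0.05],
  [[0, 0, 0], 0.05],
  [[0, 0, 0], 0.05],
  [[0, 0, 0], 0.05],
  [[0, 0, 0], 0.05],
  [[0, 0, 0], 0.05],
  [[0, 0, 0], 0.05],
  [[0, 0, 0], 0.05],
])

```text
clock: 20.95
tool_pos: [0.5236, -0.0184, 0.0466]
tcp_rot: [0.88, 0.476, 0.0, -0.0]
ft_force: [0.1, -0.5, -0.8]
gripper_width: 0.091
grasp_force: 0.0
```

jog_arm([
  [[0, 0, 0], 0.05],
  [[0, 0, 0], 0.05],
  [[0, 0, 0], 0],
  [[0, 0, 0], 0],
  [[0, 0, 0], 0],
  [[0, 0, 0], 0],
  [[0, 0, 0], 0],
  [[0, 0, 0], 0],
])

```text
clock: 21.95
tool_pos: [0.5236, -0.0185, 0.0465]
tcp_rot: [0.942, 0.335, 0.0, -0.0]
ft_force: [-1.2, 0.5, -0.2]
gripper_width: 0.0913
grasp_force: 0.0
```

jog_arm([
  [[0, 0, 0], 0],
  [[0, 0, 0], 0],
  [[0, 0, 0], 0],
  [[0, 0, 0], 0],
  [[0, 0, 0], 0],
  [[0, 0, 0], 0],
  [[0, 0, 0], 0],
  [[0, 0, 0], 0],
], hand=1)

```text
clock: 22.95
tool_pos: [0.5233, -0.0182, 0.0465]
tcp_rot: [0.942, 0.335, -0.0, -0.0]
ft_force: [-1.3, 2.6, 1.3]
gripper_width: 0.0517
grasp_force: 30.0
```

```bash
python3 - <<'E'
from h import *
st()
p,W=look('top2');chuck(p,W)
cv2.imwrite('pics/v2.png',cv2.resize(p[215:300,255:360],(630,510),interpolation=cv2.INTER_CUBIC))
E
```

```text
t 22.95 tcp [ 0.5233 -0.0182  0.0465] x [ 0.776  0.631 -0.   ] y [ 0.631 -0.776 -0.001] z [-0.001  0.    -1.   ] w 0.0517 g 30.0 f [-1.3  2.6  1.3] q [-0.06  0.41  1.91  0.    0.83  0.83]Traceback (most recent call last):
  File "<stdin>", line 3, in <module>
  File "h.py", line 52, in chuck
    c=max(cv2.findContours(m,cv2.RETR_EXTERNAL,cv2.CHAIN_APPROX_NONE)[0],key=len)[:,0]
      ~~~^^^^^^^^^^^^^^^^^^^^^^^^^^^^^^^^^^^^^^^^^^^^^^^^^^^^^^^^^^^^^^^^^^^^^^^^
ValueError: max() iterable argument is empty
```

jog_arm([
  [[0, 0, -0.05], 0],
  [[0, 0, -0.08], 0],
  [[0, 0, -0.08], 0],
  [[0, 0, -0.08], 0],
  [[0, 0, -0.08], 0],
  [[0, 0, -0.08], 0],
  [[0, 0, -0.08], 0],
  [[0, 0, -0.032], 0],
])

```text
clock: 24.0
tool_pos: [0.5244, -0.0188, 0.217]
tcp_rot: [0.942, 0.335, 0.002, 0.001]
ft_force: [0.2, -0.5, -4.0]
gripper_width: 0.0518
grasp_force: 30.0
```

jog_arm([
  [[-0.078, 0.12, 0], 0],
  [[-0.078, 0.12, 0], 0],
  [[-0.078, 0.12, 0], 0],
  [[-0.078, 0.12, 0], 0],
  [[-0.078, 0.12, 0], 0],
  [[-0.078, 0.12, 0], 0],
  [[-0.078, 0.12, 0], 0],
  [[-0.078, 0.12, 0], 0],
])

```text
clock: 25.0
tool_pos: [0.5596, -0.3615, 0.2142]
tcp_rot: [0.942, 0.335, -0.001, -0.001]
ft_force: [0.7, -0.0, -3.9]
gripper_width: 0.0517
grasp_force: 30.0
```

jog_arm([
  [[0, 0, 0], -0.05],
  [[0, 0, 0], -0.05],
  [[0, 0, 0], -0.05],
  [[0, 0, 0], -0.05],
  [[0, 0, 0], -0.05],
  [[0, 0, 0], -0.05],
  [[0, 0, 0], -0.05],
  [[0, 0, 0], -0.05],
])

```text
clock: 26.0
tool_pos: [0.5595, -0.36, 0.2141]
tcp_rot: [0.564, 0.826, -0.0, -0.001]
ft_force: [0.2, -0.7, -4.8]
gripper_width: 0.0519
grasp_force: 30.0
```

jog_arm([
  [[0, 0, 0], -0.058],
  [[0, 0, 0], 0],
  [[0, 0, 0], 0],
  [[0, 0, 0], 0],
  [[0, 0, 0], 0],
  [[0, 0, 0], 0],
  [[0, 0, 0], 0],
  [[0, 0, 0], 0],
])

```text
clock: 27.0
tool_pos: [0.5599, -0.36, 0.2151]
tcp_rot: [0.488, 0.873, 0.0, 0.0]
ft_force: [-0.2, 0.2, -4.0]
gripper_width: 0.0516
grasp_force: 30.0
```

```bash
python3 - <<'E'
from h import *
to(.5605,-.359,.15)
p,W=look('top3');np.savez('top3.npz',p=p,W=W)
s,d=eyes.read_camera('side');cv2.imwrite('pics/side3.png',s);np.savez('side3.npz',p=s,W=cloud('side',d))
a=cv2.resize(p[200:290,385:505],(480,360),interpolation=cv2.INTER_CUBIC);b=cv2.resize(s[70:190,300:410],(318,360),interpolation=cv2.INTER_CUBIC)
cv2.imwrite('pics/v3.png',np.hstack([a,b]))
E
```

```text
t 27.0 tcp [ 0.5599 -0.36    0.2151] x [-0.523  0.852  0.   ] y [0.852 0.523 0.   ] z [ 0.  0. -1.] w 0.0516 g 30.0 f [-0.2  0.2 -4. ] q [-0.59  0.46  1.33  0.    1.34 -1.14]
shift m [0.0006 0.001  0.0651] units total [0.002 0.003 0.217] per row [0.0002 0.0004 0.0271] mm/row 8.1
yaw 31.53
```

View pics/v3.png

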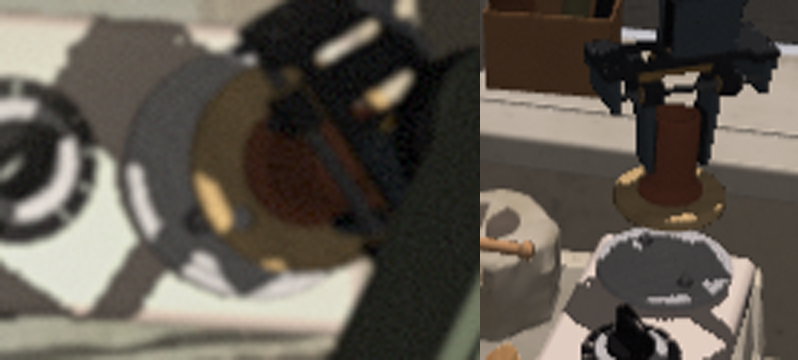

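```bash
python3 - <<'E'
from h import *
p=cv2.imread('pics/top3.png')
for ch in (0,1):
    b=blob(p[...,ch],445,253.7,4,False);h=ray_z('top',b,.1826)[:2];d=h-np.array([.5599,-.36])
    print(b,h,'d',d,np.linalg.norm(d),'ang',np.degrees(np.arctan2(d[1],d[0])))
cv2.imwrite('pics/v4.png',cv2.resize(p[240:268,430:465],(700,560),interpolation=cv2.INTER_CUBIC))
E
```

```text
(np.float64(441.4442934782609), np.float64(253.9986413043478)) [ 0.530668   -0.31720151] d [-0.029232    0.04279849] 0.05182876308029386 ang 124.33365327967746
(np.float64(441.35244360902254), np.float64(254.0046992481203)) [ 0.5306536  -0.31700056] d [-0.0292464   0.04299944] 0.05200291871799186 ang 124.22188354074196
```

View pics/v4.png

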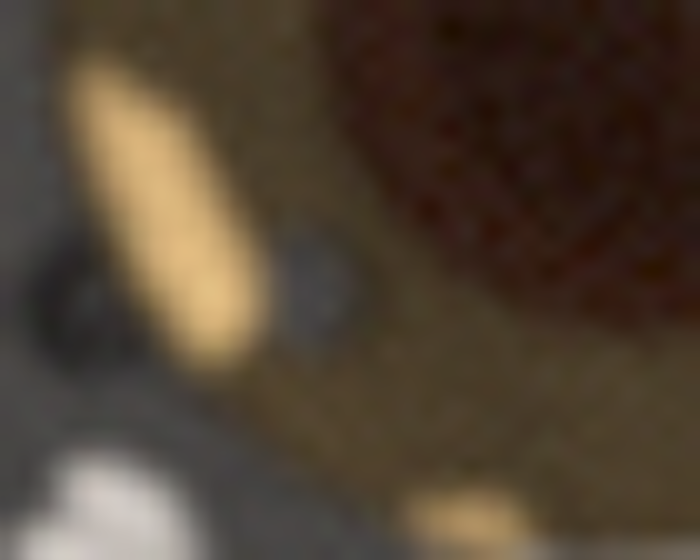

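jog_arm([
  [[0.003, 0.003, 0.04], 0],
  [[0, 0, 0.04], 0],
  [[0, 0, 0.04], 0],
  [[0, 0, 0.04], 0],
  [[0, 0, 0.02], 0],
  [[0, 0, 0.017], 0],
  [[0, 0, 0], 0],
  [[0, 0, 0], 0],
])

```text
clock: 28.1
tool_pos: [0.5605, -0.359, 0.1565]
tcp_rot: [0.488, 0.873, 0.0, 0.0]
ft_force: [-0.1, 0.2, -3.3]
gripper_width: 0.052
grasp_force: 30.0
```

jog_arm([
  [[0, 0, 0.004], 0],
  [[0, 0, 0.004], 0],
  [[0, 0, 0.004], 0],
  [[0, 0, 0.004], 0],
  [[0, 0, 0], 0],
  [[0, 0, 0], 0],
  [[0, 0, 0], 0],
  [[0, 0, 0], 0],
])

```text
clock: 29.1
tool_pos: [0.5602, -0.3588, 0.1513]
tcp_rot: [0.488, 0.873, 0.0, 0.0]
ft_force: [0.5, 0.1, -3.8]
gripper_width: 0.0517
grasp_force: 30.0
```

jog_arm([
  [[0, 0, 0.004], 0],
  [[0, 0, 0.004], 0],
  [[0, 0, 0.004], 0],
  [[0, 0, 0.004], 0],
  [[0, 0, 0], 0],
  [[0, 0, 0], 0],
  [[0, 0, 0], 0],
  [[0, 0, 0], 0],
])

```text
clock: 30.1
tool_pos: [0.5603, -0.3588, 0.1465]
tcp_rot: [0.488, 0.873, 0.0, 0.0]
ft_force: [-0.1, -0.7, -4.3]
gripper_width: 0.0519
grasp_force: 30.0
```

jog_arm([
  [[0, 0, 0.004], 0],
  [[0, 0, 0.004], 0],
  [[0, 0, 0.004], 0],
  [[0, 0, 0], 0],
  [[0, 0, 0], 0],
  [[0, 0, 0], 0],
  [[0, 0, 0], 0],
  [[0, 0, 0], 0],
])

```text
clock: 31.1
tool_pos: [0.5603, -0.3588, 0.1428]
tcp_rot: [0.488, 0.873, 0.0, 0.0]
ft_force: [0.7, -0.1, -3.6]
gripper_width: 0.0518
grasp_force: 30.0
```

jog_arm([
  [[0, 0, 0.001], 0],
  [[0, 0, 0], 0],
  [[0, 0, 0], 0],
  [[0, 0, 0], 0],
  [[0, 0, 0], 0],
  [[0, 0, 0], 0],
  [[0, 0, 0], 0],
  [[0, 0, 0], 0],
], hand=-1)

```text
clock: 32.1
tool_pos: [0.5602, -0.3588, 0.1425]
tcp_rot: [0.488, 0.873, 0.0, -0.0]
ft_force: [-0.0, 0.9, 0.6]
gripper_width: 0.0914
grasp_force: 0.0
```

jog_arm([
  [[0, 0, -0.045], 0],
  [[0, 0, -0.045], 0],
  [[0, 0, -0.045], 0],
  [[0, 0, -0.045], 0],
  [[0, 0, -0.045], 0],
  [[0, 0, -0.045], 0],
  [[0, 0, -0.045], 0],
  [[0, 0, -0.045], 0],
])

```text
clock: 33.1
tool_pos: [0.5602, -0.3588, 0.2514]
tcp_rot: [0.488, 0.873, 0.0, -0.0]
ft_force: [0.2, 1.0, 0.8]
gripper_width: 0.0911
grasp_force: 0.0
```

```bash
python3 - <<'E'
from h import *
to(.40,-.06,.25,39)
E
```

```text
t 33.1 tcp [ 0.5602 -0.3588  0.2514] x [-0.523  0.852  0.   ] y [0.852 0.523 0.   ] z [ 0.  0. -1.] w 0.0911 g 0.0 f [0.2 1.  0.8] q [-0.59  0.45  1.27  0.    1.42 -1.14]
shift m [0.3385 0.0197 0.0014] units total [1.128 0.066 0.005] per row [0.141  0.0082 0.0006] mm/row 42.4
yaw 31.54 turn -7.46 units -0.0415
```

jog_arm([
  [[0.16, 0.009, 0], 0],
  [[0.16, 0.009, 0], 0],
  [[0.16, 0.009, 0], 0],
  [[0.16, 0.009, 0], 0],
  [[0.16, 0.009, 0], 0],
  [[0.16, 0.009, 0], 0],
  [[0.16, 0.009, 0], 0],
  [[0, 0, 0], -0.042],
])

```text
clock: 34.1
tool_pos: [0.3989, -0.0604, 0.2513]
tcp_rot: [0.427, 0.904, 0.0, 0.0]
ft_force: [0.2, -1.2, 0.1]
gripper_width: 0.0911
grasp_force: 0.0
```

```bash
python3 - <<'E'
from h import *
p,W=look('top5');dial(W);X,Y,Z=np.moveaxis(W,2,0)
for n,z0,z1,z in(('cup',.185,.21,.196),('plate',.103,.12,.11)):
    m=(X>.46)&(X<.66)&(Y>-.46)&(Y<-.27)&(Z>z0)&(Z<z1)
    c=max(cv2.findContours(m.astype(np.uint8),cv2.RETR_EXTERNAL,cv2.CHAIN_APPROX_NONE)[0],key=len)[:,0]
    print(n,m.sum(),np.median(Z[m]),circ(np.array([ray_z('top',q,z)[:2] for q in c])))
b=(X>.46)&(X<.66)&(Y>-.46)&(Y<-.27)&(Z>.1)&(Z<.12)
A=np.c_[X[b],Y[b],np.ones(b.sum())];print('plane',np.linalg.lstsq(A,Z[b],rcond=None)[0])
cv2.imwrite('pics/v5.png',cv2.resize(p[205:275,360:500],(800,400),interpolation=cv2.INTER_CUBIC))
to(.5677,-.2198,.25,39)
E
```

```text
bar 131 [ 0.56628018 -0.2174197 ] angle 128.5 [0.01449087 0.04978546]
cup 250 0.1956151714600996 (array([ 0.55901688, -0.35568939]), np.float64(0.02553854763851416))
plate 1262 0.11148724501844037 (array([ 0.55898663, -0.35882038]), np.float64(0.051896374899094176))
plane [ 0.00897285 -0.00183544  0.10538048]
t 34.15 tcp [ 0.3999 -0.0614  0.2514] x [-0.638  0.77  -0.001] y [0.77  0.638 0.001] z [ 0.001 -0.    -1.   ] w 0.0914 g 0.0 f [-0.1 -0.4 -0. ] q [-0.18  0.02  1.84  0.    1.28 -0.87]
shift m [-0.229   0.0282  0.0016] units total [-0.763  0.094  0.005] per row [-0.0954  0.0117  0.0007] mm/row 28.8
yaw 39.63 turn 0.63 units 0.0035
```

View pics/v5.png

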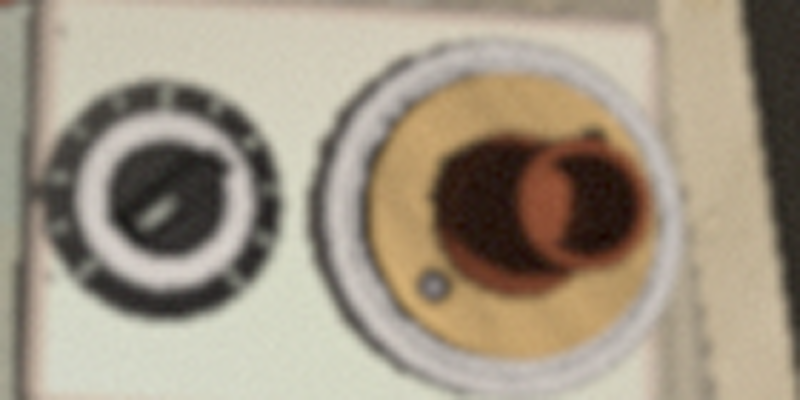

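jog_arm([
  [[-0.109, 0.013, 0], 0],
  [[-0.109, 0.013, 0], 0],
  [[-0.109, 0.013, 0], 0],
  [[-0.109, 0.013, 0], 0],
  [[-0.109, 0.013, 0], 0],
  [[-0.109, 0.013, 0], 0],
  [[-0.109, 0.014, 0], 0.004],
  [[0, 0, 0], 0],
])

```text
clock: 35.15
tool_pos: [0.5676, -0.2246, 0.2498]
tcp_rot: [0.437, 0.899, -0.0, -0.0]
ft_force: [-0.4, 0.9, -0.3]
gripper_width: 0.0914
grasp_force: 0.0
```

jog_arm([
  [[0, 0, 0.08], 0],
  [[0, 0, 0.08], 0],
  [[0, 0, 0.08], 0],
  [[0, 0, 0.08], 0],
  [[0, 0, 0], 0],
  [[0, 0, 0], 0],
  [[0, 0, 0], 0],
  [[0, 0, 0], 0],
])

```text
clock: 36.15
tool_pos: [0.5668, -0.2229, 0.1555]
tcp_rot: [0.435, 0.9, 0.0, 0.001]
ft_force: [0.8, 0.1, -0.0]
gripper_width: 0.0915
grasp_force: 0.0
```

```bash
python3 - <<'E'
from h import *
to(.5677,-.2198,.098,38.8)
E
```

```text
t 36.15 tcp [ 0.5668 -0.2229  0.1555] x [-0.621  0.784 -0.001] y [0.784 0.621 0.001] z [ 0.002 -0.001 -1.   ] w 0.0915 g 0.0 f [ 0.8  0.1 -0. ] q [-0.39  0.41  1.57  0.    1.15 -1.06]
shift m [0.0019 0.0026 0.0575] units total [0.006 0.009 0.192] per row [0.0008 0.0011 0.0239] mm/row 7.2
yaw 38.37 turn -0.43 units -0.0024
```

jog_arm([
  [[0.006, 0.009, 0.04], 0],
  [[0, 0, 0.04], 0],
  [[0, 0, 0.04], 0],
  [[0, 0, 0.04], 0],
  [[0, 0, 0.03], 0],
  [[0, 0, 0], 0],
  [[0, 0, 0], 0],
  [[0, 0, 0], 0],
])

```text
clock: 37.15
tool_pos: [0.5677, -0.2198, 0.0981]
tcp_rot: [0.435, 0.9, 0.0, 0.001]
ft_force: [-0.3, 0.6, -0.1]
gripper_width: 0.0909
grasp_force: 0.0
```

jog_arm([
  [[0, 0, 0], 0],
  [[0, 0, 0], 0],
  [[0, 0, 0], 0],
  [[0, 0, 0], 0],
  [[0, 0, 0], 0],
  [[0, 0, 0], 0],
  [[0, 0, 0], 0],
  [[0, 0, 0], 0],
], hand=1)

```text
clock: 38.15
tool_pos: [0.5674, -0.2196, 0.0975]
tcp_rot: [0.435, 0.9, 0.0, 0.0]
ft_force: [0.8, 1.6, -0.1]
gripper_width: 0.0142
grasp_force: 5.1
```

jog_arm([
  [[0, 0, 0], 0.05],
  [[0, 0, 0], 0.05],
  [[0, 0, 0], 0.05],
  [[0, 0, 0], 0.05],
  [[0, 0, 0], 0.05],
  [[0, 0, 0], 0.05],
  [[0, 0, 0], 0.05],
  [[0, 0, 0], 0.05],
])

```text
clock: 39.15
tool_pos: [0.5678, -0.2196, 0.0975]
tcp_rot: [0.883, 0.47, 0.0, 0.0]
ft_force: [0.6, -0.4, -0.5]
gripper_width: 0.0142
grasp_force: 30.0
```

jog_arm([
  [[0, 0, 0], 0.05],
  [[0, 0, 0], 0.05],
  [[0, 0, 0], 0.05],
  [[0, 0, 0], 0.035],
  [[0, 0, 0], 0],
  [[0, 0, 0], 0],
  [[0, 0, 0], 0],
  [[0, 0, 0], 0],
])

```text
clock: 40.15
tool_pos: [0.5678, -0.2197, 0.0975]
tcp_rot: [0.98, 0.2, 0.0, 0.0]
ft_force: [2.9, -0.7, -1.3]
gripper_width: 0.0142
grasp_force: 30.0
```

jog_arm([
  [[0, 0, 0], 0],
  [[0, 0, 0], 0],
  [[0, 0, 0], 0],
  [[0, 0, 0], 0],
  [[0, 0, 0], 0],
  [[0, 0, 0], 0],
  [[0, 0, 0], 0],
  [[0, 0, 0], 0],
], hand=-1)

```text
clock: 41.15
tool_pos: [0.5674, -0.2197, 0.0975]
tcp_rot: [0.98, 0.2, 0.0, -0.0]
ft_force: [0.4, -0.2, -0.0]
gripper_width: 0.09
grasp_force: 0.0
```

jog_arm([
  [[0, 0, -0.06], 0],
  [[0, 0, -0.06], 0],
  [[0, 0, -0.06], 0],
  [[0, 0, -0.06], 0],
  [[0, 0, -0.06], 0],
  [[0, 0, -0.06], 0],
  [[0, 0, -0.06], 0],
  [[0, 0, 0], 0],
])

```text
clock: 42.15
tool_pos: [0.5681, -0.22, 0.2249]
tcp_rot: [0.98, 0.2, 0.001, 0.001]
ft_force: [0.6, -0.2, 0.2]
gripper_width: 0.0917
grasp_force: 0.0
```

```bash
python3 - <<'E'
from h import *
to(.45,.20,.24,80)
E
```

```text
t 42.15 tcp [ 0.5681 -0.22    0.2249] x [0.92  0.392 0.002] y [ 0.392 -0.92   0.002] z [ 0.003 -0.001 -1.   ] w 0.0917 g 0.0 f [ 0.6 -0.2  0.2] q [-0.39  0.37  1.47  0.    1.31  0.78]
shift m [ 0.056  -0.4326 -0.0159] units total [ 0.187 -1.442 -0.053] per row [ 0.0233 -0.1803 -0.0066] mm/row 54.6
yaw -66.93 turn -146.93 units -0.8163
```

```bash
cat >> h.py <<'E'
def bats(names):
    s,d=eyes.read_camera('side');W=cloud('side',d);c=eyes.calibration('side');R=np.array(c['R']);o=-R.T@np.array(c['t'])
    dr=np.array([np.cos(-.138),np.sin(-.138),0]);n=np.array([-dr[1],dr[0],0])
    for k in names:
        for q in eyes.masks_of('side',k)[:2]:
            m=q['region']&(W[...,2]>.03);P=W[m]
            if len(P)<50: continue
            b=np.median((P@n));sp=np.percentile(P@n,[10,90])
            ct=max(cv2.findContours(q['region'].astype(np.uint8),cv2.RETR_EXTERNAL,cv2.CHAIN_APPROX_NONE)[0],key=len)[:,0]
            E=[]
            for u,v in ct:
                r=R.T@np.array([(u-c['cx'])/c['fx'],(v-c['cy'])/c['fy'],1]);E.append(o+r*((b-o@n)/(r@n)))
            E=np.array(E);S=np.c_[E@dr,E[:,2]];C,rad=circ(S[S[:,1]>.06])
            print(k,round(q['p'],2),np.round(q['position'],1),'n',round(b,4),np.round(sp,4),'s range',np.round(np.percentile(S[:,0],[1,99]),4),'z',np.round(np.percentile(S[:,1],[1,99]),4),'circ',np.round(C,4),round(rad,4),'ctr xy',np.round(dr*C[0]+n*b,4)[:2])
    return s,W
E
python3 - <<'E'
from h import *
s,W=bats(['round_bat_centre','hex_bat_centre'])
cv2.imwrite('pics/side6.png',s);np.savez('side6.npz',p=s,W=W)
X,Y,Z=np.moveaxis(W,2,0)
T=np.load('top0.npz')['W']
for nm,y0 in dict(L=.2076,M=.0539,R=-.1007).items():
    for cam,V in(('side',W),('top',T)):
        m=(V[...,0]>.60)&(V[...,0]<.68)&(abs(V[...,1]-y0)<.03)&(V[...,2]>.235)&(V[...,2]<.275);P=V[m]
        if len(P): print(nm,cam,len(P),'x min',np.round(np.percentile(P[:,0],1),4),'y 3/50/97',np.round(np.percentile(P[:,1],[3,50,97]),4),'z',np.round(np.percentile(P[:,2],[3,50,97]),4))
    m=(abs(T[...,0]-.70)<.02)&(abs(T[...,1]-y0)<.06)&(T[...,2]>.283)&(T[...,2]<.31);P=T[m];print('  hung top',len(P),np.round(np.percentile(P[:,0],[2,50,98]),4))
E
```

```text
round_bat_centre 0.74 [331.2 303.1] n 0.2751 [0.2715 0.2762] s range [0.4259 0.5571] z [0.0306 0.1571] circ [0.4909 0.0946] 0.0627 ctr xy [0.5241 0.205 ]
hex_bat_centre 0.91 [317.2 332.3] n 0.3451 [0.3408 0.346 ] s range [0.4221 0.5619] z [0.0219 0.1638] circ [0.4909 0.0984] 0.0646 ctr xy [0.5337 0.2743]
L side 161 x min 0.6369 y 3/50/97 [0.2052 0.2126 0.2169] z [0.2533 0.2599 0.2636]
L top 133 x min 0.6378 y 3/50/97 [0.2021 0.2071 0.2141] z [0.2564 0.2621 0.266 ]
  hung top 208 [0.7079 0.712  0.7175]
M side 121 x min 0.6357 y 3/50/97 [0.0508 0.0583 0.0624] z [0.2518 0.2597 0.2636]
M top 134 x min 0.6366 y 3/50/97 [0.0474 0.0533 0.0598] z [0.2562 0.2618 0.2653]
  hung top 232 [0.7034 0.7077 0.7139]
R side 95 x min 0.6344 y 3/50/97 [-0.1035 -0.097  -0.0924] z [0.252  0.2598 0.2633]
R top 139 x min 0.6355 y 3/50/97 [-0.1062 -0.1002 -0.0954] z [0.2567 0.2619 0.2659]
  hung top 371 [0.7072 0.7112 0.7178]
```

jog_arm([
  [[0.052, -0.168, -0.012], 0],
  [[0.052, -0.168, -0.012], 0],
  [[0.052, -0.168, -0.012], 0],
  [[0.052, -0.168, -0.012], 0],
  [[0.052, -0.168, -0.012], 0],
  [[0.052, -0.168, -0.012], 0],
  [[0.052, -0.168, -0.012], 0],
  [[0.052, -0.168, -0.012], 0],
], hand=-0.32)

```text
clock: 43.3
tool_pos: [0.5234, 0.2017, 0.2514]
tcp_rot: [0.98, 0.2, -0.001, 0.0]
ft_force: [0.4, 0.3, -0.4]
gripper_width: 0.0602
grasp_force: 0.0
```

jog_arm([
  [[0, 0, 0], -0.05],
  [[0, 0, 0], -0.05],
  [[0, 0, 0], -0.05],
  [[0, 0, 0], -0.05],
  [[0, 0, 0], -0.05],
  [[0, 0, 0], -0.05],
  [[0, 0, 0], -0.05],
  [[0, 0, 0], -0.05],
])

```text
clock: 44.3
tool_pos: [0.5237, 0.2, 0.2512]
tcp_rot: [0.673, 0.739, -0.001, -0.001]
ft_force: [-0.5, -0.1, -0.2]
gripper_width: 0.0602
grasp_force: 0.0
```

jog_arm([
  [[0, 0, 0], -0.05],
  [[0, 0, 0], -0.05],
  [[0, 0, 0], -0.05],
  [[0, 0, 0], -0.05],
  [[0, 0, 0], -0.05],
  [[0, 0, 0], -0.05],
  [[0, 0, 0], -0.05],
  [[0, 0, 0], -0.05],
])

```text
clock: 45.3
tool_pos: [0.5237, 0.2, 0.2511]
tcp_rot: [0.11, 0.994, -0.0, -0.001]
ft_force: [-0.8, -0.1, -0.2]
gripper_width: 0.0603
grasp_force: 0.0
```

jog_arm([
  [[0, 0, 0], -0.028],
  [[0, 0, 0], 0],
  [[0, 0, 0], 0],
  [[0, 0, 0], 0],
  [[0, 0, 0], 0],
  [[0, 0, 0], 0],
  [[0, 0, 0], 0],
  [[0, 0, 0], 0],
])

```text
clock: 46.3
tool_pos: [0.5241, 0.2002, 0.2524]
tcp_rot: [0.069, 0.998, 0.0, 0.0]
ft_force: [0.2, 0.2, 0.3]
gripper_width: 0.0602
grasp_force: 0.0
```

```bash
python3 - <<'E'
from h import *
to(.525,.1992,.125,82.1)
p,W=look('top7');dial(W)
cv2.imwrite('pics/v7.png',cv2.resize(p[205:275,360:440],(640,560),interpolation=cv2.INTER_CUBIC))
E
```

```text
t 46.3 tcp [0.5241 0.2002 0.2524] x [-0.991  0.137 -0.   ] y [0.137 0.991 0.   ] z [ 0.  0. -1.] w 0.0602 g 0.0 f [0.2 0.2 0.3] q [ 0.34  0.28  1.53  0.    1.34 -1.09]
shift m [-0.001  -0.0009  0.1274] units total [-0.003 -0.003  0.425] per row [-0.0004 -0.0004  0.0531] mm/row 15.9
yaw 82.12 turn 0.02 units 0.0001
bar 140 [ 0.56612048 -0.21731729] angle -157.0 [0.01566892 0.04890818]
```

View pics/v7.png

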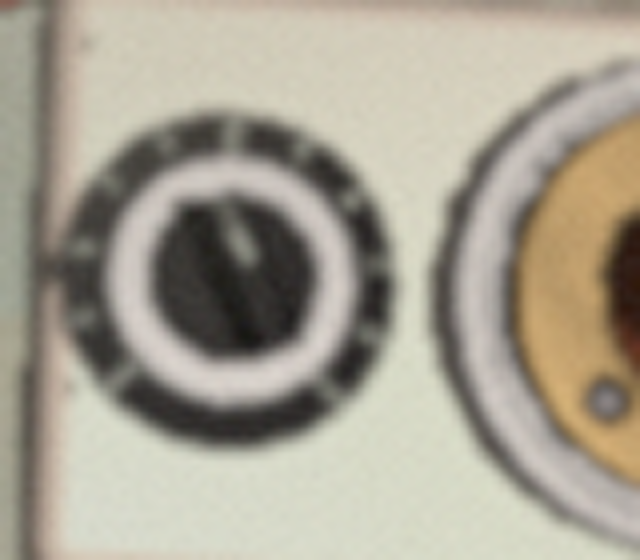

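jog_arm([
  [[-0.003, -0.003, 0.06], 0],
  [[0, 0, 0.07], 0],
  [[0, 0, 0.07], 0],
  [[0, 0, 0.07], 0],
  [[0, 0, 0.06], 0],
  [[0, 0, 0.06], 0],
  [[0, 0, 0.035], 0],
  [[0, 0, 0], 0],
])

```text
clock: 47.35
tool_pos: [0.5246, 0.1991, 0.1243]
tcp_rot: [0.069, 0.998, -0.0, -0.001]
ft_force: [-0.7, -0.9, 0.4]
gripper_width: 0.0603
grasp_force: 0.0
```

jog_arm([
  [[0, 0, 0], 0],
  [[0, 0, 0], 0],
  [[0, 0, 0], 0],
  [[0, 0, 0], 0],
  [[0, 0, 0], 0],
  [[0, 0, 0], 0],
  [[0, 0, 0], 0],
  [[0, 0, 0], 0],
], hand=1)

```text
clock: 48.35
tool_pos: [0.525, 0.1991, 0.1249]
tcp_rot: [0.069, 0.998, 0.0, 0.0]
ft_force: [-0.7, -0.1, 0.4]
gripper_width: 0.01
grasp_force: 30.0
```

jog_arm([
  [[0, 0, -0.03], 0],
  [[0, 0, -0.06], 0],
  [[0, 0, -0.07], 0],
  [[0, 0, -0.07], 0],
  [[0, 0, -0.07], 0],
  [[0, 0, -0.07], 0],
  [[0, 0, -0.07], 0],
  [[0, 0, -0.06], 0],
])

```text
clock: 49.35
tool_pos: [0.5249, 0.1992, 0.2762]
tcp_rot: [0.069, 0.998, 0.0, 0.0]
ft_force: [0.6, -0.1, -1.1]
gripper_width: 0.0103
grasp_force: 30.0
```

```bash
python3 - <<'E'
from h import *
to(.56,.2072,.276,0)
E
```

```text
t 49.35 tcp [0.5249 0.1992 0.2762] x [-0.991  0.137 -0.001] y [0.137 0.991 0.001] z [ 0.001  0.    -1.   ] w 0.0103 g 30.0 f [ 0.6 -0.1 -1.1] q [ 0.34  0.27  1.49  0.    1.39 -1.09]
shift m [-0.0337  0.0128  0.0002] units total [-0.112  0.043  0.001] per row [-0.014   0.0053  0.0001] mm/row 4.5
yaw 82.11 turn 82.11 units 0.4562
```

jog_arm([
  [[0, 0, 0], 0.05],
  [[0, 0, 0], 0.05],
  [[0, 0, 0], 0.05],
  [[0, 0, 0], 0.05],
  [[0, 0, 0], 0.05],
  [[0, 0, 0], 0.05],
  [[0, 0, 0], 0.05],
  [[0, 0, 0], 0.05],
])

```text
clock: 50.35
tool_pos: [0.5248, 0.1992, 0.2752]
tcp_rot: [0.644, 0.765, 0.0, -0.0]
ft_force: [-0.0, 0.6, -1.1]
gripper_width: 0.0098
grasp_force: 30.0
```

jog_arm([
  [[0, 0, 0], 0.05],
  [[0, 0, 0], 0.006],
  [[0.027, 0, 0], 0],
  [[0, 0.06, 0], 0],
  [[0, 0.06, 0], 0],
  [[0, 0.06, 0], 0],
  [[0, 0.06, 0], 0],
  [[0, 0, 0], 0],
])

```text
clock: 51.35
tool_pos: [0.5975, 0.2077, 0.2742]
tcp_rot: [0.707, 0.708, -0.0, -0.0]
ft_force: [-1.1, -0.3, -0.6]
gripper_width: 0.0101
grasp_force: 30.0
```

```bash
python3 - <<'E'
from h import *
to(.667,.2072,.275,0)
s,d=eyes.read_camera('side');W=cloud('side',d);np.savez('side8.npz',p=s,W=W)
for k in ['round_bat_centre','hung_round_centre']:
    print(k,[(round(q['p'],2),q['position'],np.round(W[int(q['position'][1]),int(q['position'][0])],3)) for q in eyes.place_of('side',k)])
a=cv2.resize(s[190:290,200:320],(720,600),interpolation=cv2.INTER_CUBIC)
cv2.imwrite('pics/v8.png',a)
E
```

```text
t 51.35 tcp [0.5975 0.2077 0.2742] x [-0.002  1.     0.   ] y [ 1.     0.002 -0.001] z [-0.001  0.    -1.   ] w 0.0101 g 30.0 f [-1.1 -0.3 -0.6] q [0.32 0.39 1.31 0.   1.44 0.31]
shift m [-0.0006  0.0695 -0.0008] units total [-0.002  0.232 -0.003] per row [-0.0003  0.0289 -0.0003] mm/row 8.7
yaw 0.09 turn 0.09 units 0.0005
round_bat_centre [(0.97, [295.3, 256.1], array([0.591, 0.209, 0.228])), (0.35, [351.4, 175.7], array([ 0.569, -0.216,  0.121]))]
hung_round_centre [(0.92, [236.6, 239.3], array([0.712, 0.206, 0.237]))]
```

View pics/v8.png

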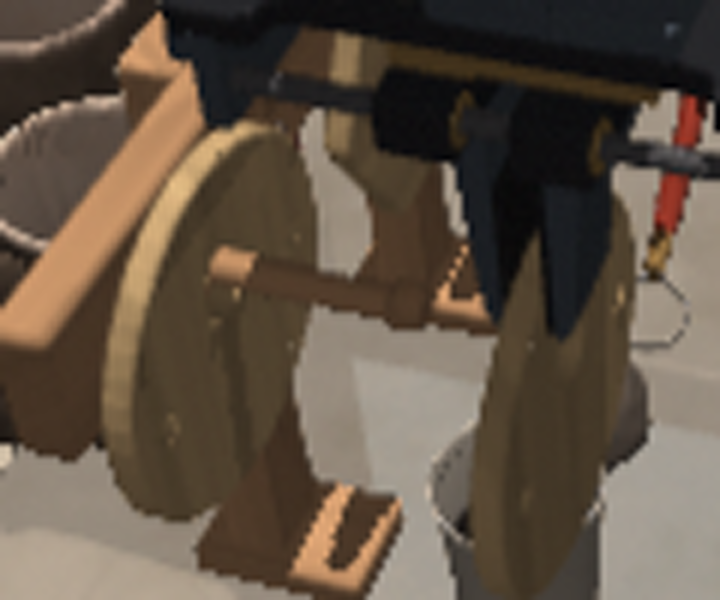

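```bash
python3 - <<'E'
from h import *
p,Wt=look('top8')
Ws=np.load('side8.npz')['W']
for n,W in(('side',Ws),('top',Wt)):
    for z in (.20,.215,.23,.245,.26):
        m=(abs(W[...,0]-.597)<.015)&(abs(W[...,1]-.207)<.09)&(abs(W[...,2]-z)<.008);P=W[m]
        if len(P)>3: print(n,z,len(P),np.round(np.percentile(P[:,1],[1,99]),4),np.round(np.median(P[:,0]),4))
    m=(abs(W[...,0]-.597)<.02)&(abs(W[...,1]-.207)<.075)&(W[...,2]>.15)&(W[...,2]<.25);P=W[m];print(n,len(P),np.round(np.percentile(P,[1,99],axis=0),4).tolist())
    m=(W[...,0]>.69)&(W[...,0]<.73)&(abs(W[...,1]-.207)<.09)&(W[...,2]>.15)&(W[...,2]<.265);P=W[m];print('hung',n,len(P),np.round(np.percentile(P,[1,99],axis=0),4).tolist())
E
```

```text
side 0.2 125 [0.1484 0.2676] 0.5909
side 0.215 160 [0.1482 0.2716] 0.591
side 0.23 186 [0.1454 0.2726] 0.5911
side 0.245 198 [0.1457 0.2717] 0.5912
side 0.26 140 [0.1512 0.268 ] 0.5912
side 719 [[0.5903, 0.1473, 0.1696], [0.6, 0.2721, 0.2494]]
hung side 1445 [[0.6944, 0.1188, 0.1704], [0.7287, 0.2732, 0.2643]]
top 0.2 15 [0.1567 0.217 ] 0.5902
top 0.215 29 [0.1475 0.2087] 0.5904
top 0.23 25 [0.1422 0.2001] 0.5905
top 0.245 36 [0.1421 0.2018] 0.5905
top 0.26 51 [0.1448 0.1932] 0.5912
top 110 [[0.59, 0.1422, 0.1694], [0.5991, 0.2158, 0.2481]]
hung top 537 [[0.7044, 0.118, 0.1727], [0.7288, 0.268, 0.2643]]
```

jog_arm([
  [[0, 0.04, -0.002], 0],
  [[0, 0.04, 0], 0],
  [[0, 0.04, 0], 0],
  [[0, 0.04, 0], 0],
  [[0, 0.04, 0], 0],
  [[0, 0.032, 0], 0],
  [[0, 0, 0], 0],
  [[0, 0, 0], 0],
])

```text
clock: 52.55
tool_pos: [0.6665, 0.2072, 0.2751]
tcp_rot: [0.707, 0.707, -0.0, -0.0]
ft_force: [0.7, 0.1, -1.1]
gripper_width: 0.0094
grasp_force: 30.0
```

```bash
python3 - <<'E'
from h import *
to(.667,.2072,.268,0)
s,d=eyes.read_camera('side');W=cloud('side',d)
print(eyes.place_of('side','hung_round_centre')[:1],eyes.place_of('side','round_bat_centre')[:1])
m=(W[...,0]>.69)&(W[...,0]<.73)&(abs(W[...,1]-.207)<.09)&(W[...,2]>.15)&(W[...,2]<.265);P=W[m];print('hung',len(P),np.round(np.percentile(P,[1,50,99],axis=0),4).tolist())
a=cv2.resize(s[170:290,180:320],(700,600),interpolation=cv2.INTER_CUBIC);cv2.imwrite('pics/v9.png',a)
E
```

```text
t 52.55 tcp [0.6665 0.2072 0.2751] x [-0.  1. -0.] y [ 1.     0.    -0.001] z [-0.001 -0.    -1.   ] w 0.0094 g 30.0 f [ 0.7  0.1 -1.1] q [0.28 0.5  1.13 0.   1.51 0.28]
shift m [0.     0.0005 0.0071] units total [0.    0.002 0.024] per row [0.     0.0002 0.003 ] mm/row 0.9
yaw 0.02 turn 0.02 units 0.0001
[{'position': [266.4, 194.7], 'p': 0.58}] [{'position': [258.0, 246.8], 'p': 0.96}]
hung 1046 [[0.6933, 0.186, 0.1728], [0.708, 0.2419, 0.2348], [0.7292, 0.2732, 0.2644]]
```

View pics/v9.png

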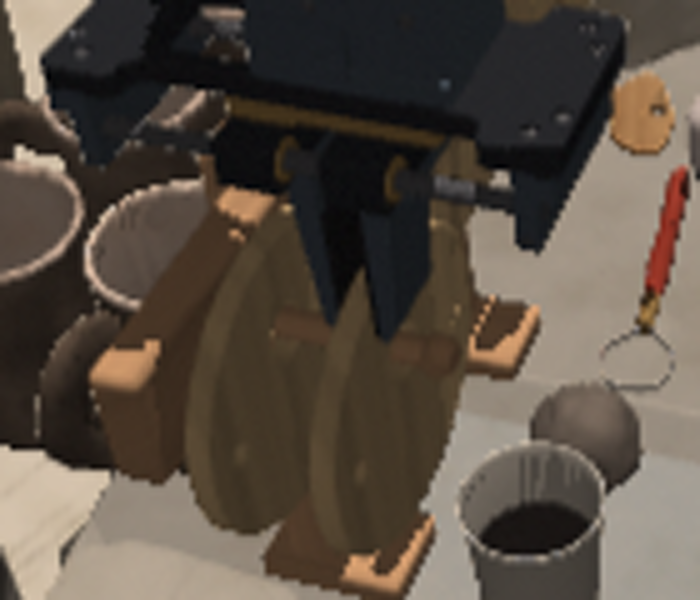

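jog_arm([
  [[0, 0, 0.008], 0],
  [[0, 0, 0.008], 0],
  [[0, 0, 0.008], 0],
  [[0, 0, 0], 0],
  [[0, 0, 0], 0],
  [[0, 0, 0], 0],
  [[0, 0, 0], 0],
  [[0, 0, 0], 0],
])

```text
clock: 53.7
tool_pos: [0.6665, 0.2074, 0.2739]
tcp_rot: [0.707, 0.707, 0.003, 0.002]
ft_force: [-3.4, -1.0, 14.3]
gripper_width: 0.0099
grasp_force: 30.0
```

jog_arm([
  [[0, 0, 0], 0],
  [[0, 0, 0], 0],
  [[0, 0, 0], 0],
  [[0, 0, 0], 0],
  [[0, 0, 0], 0],
  [[0, 0, 0], 0],
  [[0, 0, 0], 0],
  [[0, 0, 0], 0],
], hand=0.45)

```text
clock: 54.7
tool_pos: [0.6665, 0.2073, 0.2683]
tcp_rot: [0.707, 0.707, 0.0, -0.0]
ft_force: [0.2, -0.4, 0.3]
gripper_width: 0.0255
grasp_force: 0.0
```

jog_arm([
  [[0, 0, -0.01], 0],
  [[0, 0, -0.02], 0],
  [[0, 0, -0.02], 0],
  [[0, 0, -0.03], 0],
  [[0, 0, -0.05], 0],
  [[0, 0, -0.05], 0],
  [[0, 0, -0.04], 0],
  [[0, 0, 0], 0],
])

```text
clock: 55.7
tool_pos: [0.667, 0.2075, 0.3359]
tcp_rot: [0.707, 0.707, 0.001, 0.001]
ft_force: [0.7, -0.6, 0.7]
gripper_width: 0.0252
grasp_force: 0.0
```

```bash
python3 - <<'E'
from h import *
to(.5345,.268,.335,82.1)
s,W=bats(['hex_bat_centre']);c=eyes.calibration('side')
for k in ['round_bat_centre','hung_round_centre']:
    print(k,[(round(q['p'],2),q['position'],np.round(W[int(q['position'][1]),int(q['position'][0])],3)) for q in eyes.place_of('side',k)])
cv2.imwrite('pics/v10.png',cv2.resize(s[170:290,180:320],(467,400),interpolation=cv2.INTER_CUBIC))
E
```

```text
t 55.7 tcp [0.667  0.2075 0.3359] x [-0.001  1.     0.001] y [1.    0.001 0.003] z [ 0.003  0.001 -1.   ] w 0.0252 g 0.0 f [ 0.7 -0.6  0.7] q [0.29 0.49 0.99 0.   1.65 0.28]
shift m [ 0.0606 -0.1324  0.0006] units total [ 0.202 -0.441  0.002] per row [ 0.0253 -0.0552  0.0002] mm/row 18.2
yaw 0.04 turn -82.06 units -0.4559
hex_bat_centre 0.62 [316.7 332.8] n 0.3452 [0.3406 0.346 ] s range [0.4202 0.5584] z [0.0238 0.161 ] circ [0.4892 0.0995] 0.0634 ctr xy [0.5321 0.2746]
round_bat_centre [(0.8, [260.7, 246.1], array([0.661, 0.209, 0.236]))]
hung_round_centre []
```

View pics/v10.png

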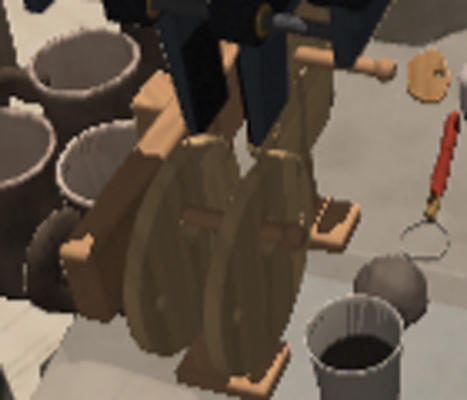

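jog_arm([
  [[0.025, -0.055, 0], 0],
  [[0.025, -0.055, 0], 0],
  [[0.025, -0.055, 0], 0],
  [[0.025, -0.055, 0], 0],
  [[0.025, -0.055, 0], 0],
  [[0.025, -0.055, 0], 0],
  [[0.025, -0.055, 0], 0],
  [[0.025, -0.055, 0], 0],
])

```text
clock: 56.9
tool_pos: [0.5334, 0.2678, 0.3343]
tcp_rot: [0.707, 0.707, 0.0, -0.0]
ft_force: [-0.3, 0.9, -0.4]
gripper_width: 0.0251
grasp_force: 0.0
```

jog_arm([
  [[0, 0, 0], -0.05],
  [[0, 0, 0], -0.05],
  [[0, 0, 0], -0.05],
  [[0, 0, 0], -0.05],
  [[0, 0, 0], -0.05],
  [[0, 0, 0], -0.05],
  [[0, 0, 0], -0.05],
  [[0, 0, 0], -0.05],
], hand=-0.32)

```text
clock: 57.9
tool_pos: [0.5339, 0.2675, 0.3343]
tcp_rot: [0.154, 0.988, 0.0, 0.0]
ft_force: [-0.3, -0.4, -0.2]
gripper_width: 0.06
grasp_force: 0.0
```

jog_arm([
  [[0, 0, 0], -0.05],
  [[0, 0, 0], -0.006],
  [[0, 0, 0.08], 0],
  [[0, 0, 0.08], 0],
  [[0, 0, 0.08], 0],
  [[0, 0, 0.08], 0],
  [[0, 0, 0], 0],
  [[0, 0, 0], 0],
])

```text
clock: 58.9
tool_pos: [0.5349, 0.2676, 0.2394]
tcp_rot: [0.069, 0.998, 0.0, 0.001]
ft_force: [0.4, -0.2, 0.3]
gripper_width: 0.0604
grasp_force: 0.0
```

```bash
python3 - <<'E'
from h import *
to(.5345,.2688,.122,82.1)
E
```

```text
t 58.9 tcp [0.5349 0.2676 0.2394] x [-0.99   0.138 -0.002] y [0.138 0.99  0.001] z [ 0.002  0.001 -1.   ] w 0.0604 g 0.0 f [ 0.4 -0.2  0.3] q [ 0.44  0.34  1.47  0.    1.33 -0.99]
shift m [0.0007 0.001  0.1174] units total [0.002 0.003 0.391] per row [0.0003 0.0004 0.0489] mm/row 14.7
yaw 82.07 turn -0.03 units -0.0002
```

jog_arm([
  [[0.002, 0.003, 0.06], 0],
  [[0, 0, 0.07], 0],
  [[0, 0, 0.07], 0],
  [[0, 0, 0.07], 0],
  [[0, 0, 0.06], 0],
  [[0, 0, 0.06], 0],
  [[0, 0, 0], 0],
  [[0, 0, 0], 0],
])

```text
clock: 59.9
tool_pos: [0.535, 0.2687, 0.1227]
tcp_rot: [0.069, 0.998, 0.001, 0.001]
ft_force: [-0.0, -0.1, -0.0]
gripper_width: 0.0602
grasp_force: 0.0
```

jog_arm([
  [[0, 0, 0], 0],
  [[0, 0, 0], 0],
  [[0, 0, 0], 0],
  [[0, 0, 0], 0],
  [[0, 0, 0], 0],
  [[0, 0, 0], 0],
  [[0, 0, 0], 0],
  [[0, 0, 0], 0],
], hand=1)

```text
clock: 60.9
tool_pos: [0.534, 0.2682, 0.1212]
tcp_rot: [0.069, 0.998, 0.0, -0.0]
ft_force: [-0.0, 1.3, -0.5]
gripper_width: 0.0096
grasp_force: 30.0
```

jog_arm([
  [[0, 0, -0.03], 0],
  [[0, 0, -0.06], 0],
  [[0, 0, -0.07], 0],
  [[0, 0, -0.07], 0],
  [[0, 0, -0.07], 0],
  [[0, 0, -0.07], 0],
  [[0, 0, -0.07], 0],
  [[0, 0, -0.07], 0],
])

```text
clock: 61.9
tool_pos: [0.5339, 0.2681, 0.2755]
tcp_rot: [0.069, 0.998, 0.0, 0.0]
ft_force: [0.5, -0.2, -1.2]
gripper_width: 0.0097
grasp_force: 30.0
```

jog_arm([
  [[0, 0, 0], 0.05],
  [[0, 0, 0], 0.05],
  [[0, 0, 0], 0.05],
  [[0, 0, 0], 0.05],
  [[0, 0, 0], 0.05],
  [[0, 0, 0], 0.05],
  [[0, 0, 0], 0.05],
  [[0, 0, 0], 0.05],
])

```text
clock: 62.9
tool_pos: [0.5339, 0.2681, 0.2747]
tcp_rot: [0.644, 0.765, 0.0, 0.0]
ft_force: [0.3, 0.6, -1.5]
gripper_width: 0.01
grasp_force: 30.0
```

jog_arm([
  [[0, 0, 0], 0.05],
  [[0, 0, 0], 0.006],
  [[-0.12, 0, 0], 0],
  [[-0.12, 0, 0], 0],
  [[-0.12, 0, 0], 0],
  [[-0.12, 0, 0], 0],
  [[-0.12, 0, 0], 0],
  [[-0.12, 0, 0], 0],
])

```text
clock: 63.9
tool_pos: [0.534, 0.051, 0.2746]
tcp_rot: [0.706, 0.708, 0.0, 0.0]
ft_force: [0.7, -0.2, -1.5]
gripper_width: 0.0102
grasp_force: 30.0
```

jog_arm([
  [[0, 0.05, 0], 0],
  [[0, 0.05, 0], 0],
  [[0, 0.05, 0], 0],
  [[0, 0.05, 0], 0],
  [[0, 0, 0], 0],
  [[0, 0, 0], 0],
  [[0, 0, 0], 0],
  [[0, 0, 0], 0],
])

```text
clock: 64.9
tool_pos: [0.5938, 0.0523, 0.2745]
tcp_rot: [0.707, 0.707, 0.0, 0.0]
ft_force: [-0.3, -0.0, -1.4]
gripper_width: 0.0097
grasp_force: 30.0
```

```bash
python3 - <<'E'
from h import *
to(.667,.0528,.275,0)
s,d=eyes.read_camera('side');W=cloud('side',d)
def ext(n,x0,x1,y,zr=(.13,.31)):
    m=(W[...,0]>x0)&(W[...,0]<x1)&(abs(W[...,1]-y)<.085)&(W[...,2]>zr[0])&(W[...,2]<zr[1]);m=cv2.morphologyEx(m.astype(np.uint8),cv2.MORPH_OPEN,np.ones((2,2)))>0
    P=W[m];print(n,len(P),'x',np.round(np.median(P[:,0]),4),'y',np.round(np.percentile(P[:,1],[.5,99.5]),4),'zmin',np.round(np.sort(P[:,2])[[5,20]],4),'ymid z band',[np.round(np.percentile(P[abs(P[:,2]-z)<.008][:,1],[1,99]),4).tolist() for z in(.2,.215,.23,.245)])
x=.5975
ext('held',x-.02,x+.02,.053)
ext('hungM',.685,.725,.053,(.13,.26))
ext('newRound',.65,.685,.207,(.13,.26))
ext('hungL',.69,.725,.207,(.13,.26))
cv2.imwrite('pics/v11.png',cv2.resize(s[140:260,230:360],(650,600),interpolation=cv2.INTER_CUBIC))
E
```

```text
t 64.9 tcp [0.5938 0.0523 0.2745] x [-0.001  1.     0.   ] y [1.    0.001 0.   ] z [ 0.  0. -1.] w 0.0097 g 30.0 f [-0.3 -0.  -1.4] q [0.07 0.32 1.41 0.   1.41 0.07]
shift m [ 0.0005  0.0732 -0.0005] units total [ 0.002  0.244 -0.002] per row [ 0.0002  0.0305 -0.0002] mm/row 9.2
yaw 0.04 turn 0.04 units 0.0002
held 840 x nan y [nan nan] zmin [0.0005 0.0023] ymid z band [[0.0073, 0.1059], [-0.0017, 0.1151], [-0.0092, 0.1225], [-0.0102, 0.123]]
hungM 659 x nan y [nan nan] zmin [0.0009 0.0025] ymid z band [[-0.0381, 0.0899], [-0.0376, 0.1089], [-0.0157, 0.1233], [-0.0083, 0.1201]]
newRound 971 x nan y [nan nan] zmin [-0.0003  0.0016] ymid z band [[0.154, 0.2712], [0.1488, 0.2749], [0.1477, 0.2757], [0.1512, 0.2744]]
hungL 929 x nan y [nan nan] zmin [0.0008 0.042 ] ymid z band [[0.2013, 0.2692], [0.1864, 0.2729], [0.1229, 0.2737], [0.1481, 0.2739]]
```

View pics/v11.png

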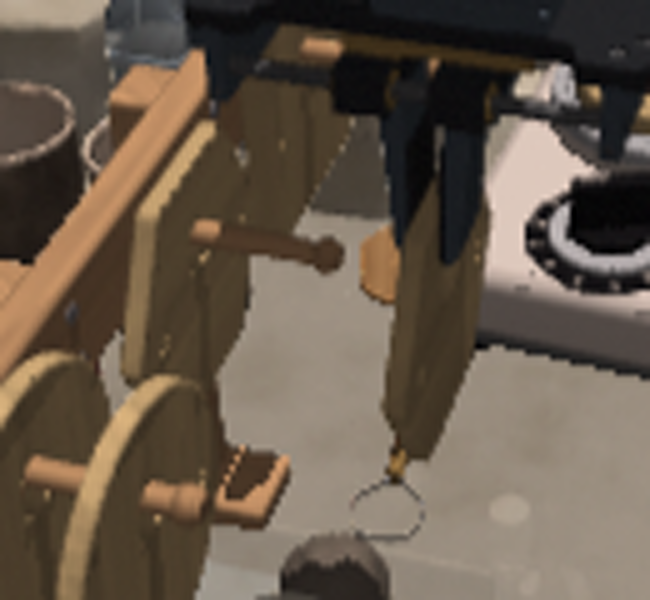

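```bash
python3 - <<'E'
from h import *
s,d=eyes.read_camera('side');W=cloud('side',d);p,T=look('top12')
def ext(n,W,x0,x1,y,w=.03):
    m=(W[...,0]>x0)&(W[...,0]<x1)&(abs(W[...,1]-y)<w)&(W[...,2]>.13)&(W[...,2]<.31)
    k,l,stt,_=cv2.connectedComponentsWithStats(m.astype(np.uint8),connectivity=4);i=1+np.argmax(stt[1:,4]);P=W[l==i]
    print(n,len(P),'x',np.round(np.median(P[:,0]),4),'z',np.round(np.percentile(P[:,2],[0,.5,2,98,100]),4))
ext('held',W,.57,.62,.053);ext('hungM',W,.69,.725,.053);ext('hungM',W,.685,.725,.053,.1);ext('newR',W,.65,.685,.207);ext('newR',W,.65,.685,.207,.012);ext('hungR',W,.69,.725,.207)
ext('top held',T,.57,.62,.053);ext('top new',T,.65,.685,.207)
ext('pegM s',W,.63,.66,.054,.02);ext('pegM t',T,.63,.66,.054,.02)
E
```

```text
held 457 x 0.5873 z [0.1739 0.1754 0.1794 0.3085 0.31  ]
hungM 560 x 0.7031 z [0.1675 0.1687 0.1721 0.2914 0.2926]
hungM 1199 x 0.7034 z [0.1675 0.171  0.1759 0.2912 0.2926]
newR 781 x 0.6601 z [0.1657 0.1675 0.1715 0.294  0.296 ]
newR 334 x 0.6601 z [0.1657 0.1662 0.1692 0.2944 0.296 ]
hungR 768 x 0.7077 z [0.1649 0.1708 0.1762 0.2934 0.2948]
top held 3 x 0.5881 z [0.1775 0.1775 0.1775 0.2036 0.2046]Traceback (most recent call last):
  File "<stdin>", line 8, in <module>
  File "<stdin>", line 5, in ext
    return _wrapfunc(a, 'argmax', axis=axis, out=out, **kwds)
    return bound(*args, **kwds)
ValueError: attempt to get argmax of an empty sequence
```

jog_arm([
  [[0, 0.045, 0], 0],
  [[0, 0.045, 0], 0],
  [[0, 0.045, 0], 0],
  [[0, 0.045, 0], 0],
  [[0, 0.045, 0], 0],
  [[0, 0.015, 0], 0],
  [[0, 0, 0], 0],
  [[0, 0, 0], 0],
])

```text
clock: 66.05
tool_pos: [0.6658, 0.0523, 0.2744]
tcp_rot: [0.707, 0.707, -0.0, -0.0]
ft_force: [-0.3, -0.7, -0.5]
gripper_width: 0.0098
grasp_force: 30.0
```

jog_arm([
  [[0, 0, 0.006], 0],
  [[0, 0, 0.006], 0],
  [[0, 0, 0.006], 0],
  [[0, 0, 0.004], 0],
  [[0, 0, 0], 0],
  [[0, 0, 0], 0],
  [[0, 0, 0], 0],
  [[0, 0, 0], 0],
])

```text
clock: 67.05
tool_pos: [0.6661, 0.0523, 0.2678]
tcp_rot: [0.707, 0.707, 0.0, -0.0]
ft_force: [-0.9, -0.2, 0.8]
gripper_width: 0.0097
grasp_force: 30.0
```

```bash
python3 - <<'E'
from h import *
st()
s,d=eyes.read_camera('side');cv2.imwrite('pics/v12.png',cv2.resize(s[140:260,210:340],(520,480),interpolation=cv2.INTER_CUBIC))
E
```

```text
t 67.05 tcp [0.6661 0.0523 0.2678] x [-0.001  1.     0.   ] y [1.    0.001 0.   ] z [ 0.  0. -1.] w 0.0097 g 30.0 f [-0.9 -0.2  0.8] q [0.06 0.45 1.23 0.   1.46 0.06]
```

View pics/v12.png

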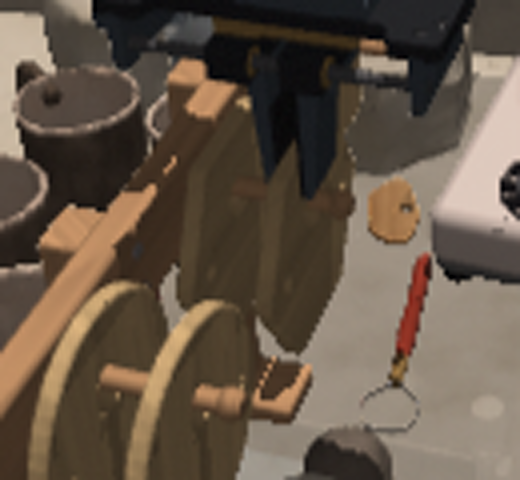

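The peg's button shows in front of the hex bat, at crop (345,205), so the bat is on the peg. I'll release it and retreat.

jog_arm([
  [[0, 0, 0], 0],
  [[0, 0, 0], 0],
  [[0, 0, 0], 0],
  [[0, 0, 0], 0],
  [[0, 0, 0], 0],
  [[0, 0, 0], 0],
  [[0, 0, 0], 0],
  [[0, 0, 0], 0],
], hand=0.45)

```text
clock: 68.1
tool_pos: [0.6661, 0.0523, 0.2677]
tcp_rot: [0.707, 0.707, 0.0, -0.0]
ft_force: [-0.4, -0.4, 0.6]
gripper_width: 0.0256
grasp_force: 0.0
```

jog_arm([
  [[0, 0, -0.01], 0],
  [[0, 0, -0.02], 0],
  [[0, 0, -0.02], 0],
  [[0, 0, -0.03], 0],
  [[0, 0, -0.05], 0],
  [[0, 0, -0.05], 0],
  [[0, 0, -0.05], 0],
  [[0, 0, 0], 0],
])

```text
clock: 69.1
tool_pos: [0.6667, 0.0524, 0.3386]
tcp_rot: [0.707, 0.707, 0.001, 0.001]
ft_force: [0.6, -0.2, 0.7]
gripper_width: 0.025
grasp_force: 0.0
```

jog_arm([
  [[0.03, -0.12, 0], 0],
  [[0.03, -0.12, 0], 0],
  [[0.03, -0.12, 0], 0],
  [[0.03, -0.12, 0], 0],
  [[0.03, -0.12, 0], 0],
  [[0.03, -0.12, 0], 0],
  [[0.03, -0.12, 0], 0],
  [[0, 0, 0], 0],
])

```text
clock: 70.1
tool_pos: [0.412, 0.1154, 0.3369]
tcp_rot: [0.706, 0.708, 0.0, -0.0]
ft_force: [0.8, 1.1, 1.3]
gripper_width: 0.025
grasp_force: 0.0
```

```bash
python3 - <<'E'
from h import *
st();p,W=look('top13');dial(W)
s,d=eyes.read_camera('side')
X,Y,Z=np.moveaxis(W,2,0);m=(X>.46)&(X<.66)&(Y>-.46)&(Y<-.27)&(Z>.1)&(Z<.12);print('plate z',np.median(Z[m]))
for n,u0,u1,v0,v1 in(('s',0,0,0,0),): pass
cv2.imwrite('pics/v13.png',np.hstack([cv2.resize(p[130:300,140:520],(450,400)),cv2.resize(s[110:290,200:350],(333,400),interpolation=cv2.INTER_CUBIC)]))
E
```

```text
t 70.1 tcp [0.412  0.1154 0.3369] x [-0.002  1.     0.   ] y [1.    0.002 0.   ] z [ 0.  0. -1.] w 0.025 g 0.0 f [0.8 1.1 1.3] q [0.25 0.02 1.63 0.   1.49 0.24]
bar 140 [ 0.56622093 -0.21733594] angle -156.5 [0.01592733 0.04891747]
plate z 0.11135420539560222
```

View pics/v13.png

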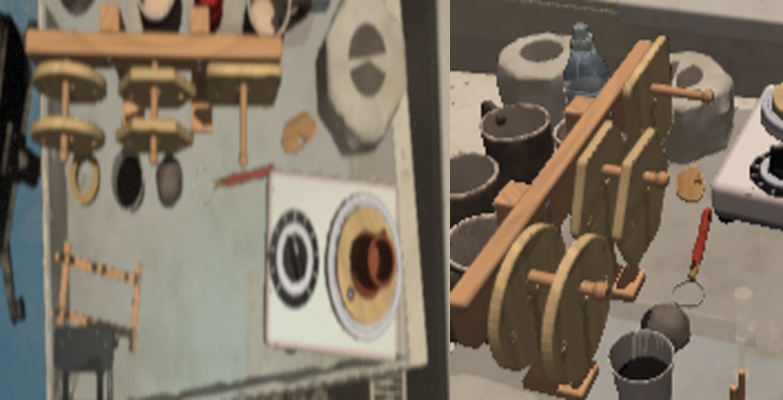

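```bash
python3 -c "
from h import *
print(job.close_job())"
```

```text
the job is handed in; nothing more can be done
None
```

The job is handed in at about 70 s of the 210 s limit. The dial went to off, the chuck was then seated flat over both pins, and the dial was set to about tick 4 (within roughly 3°). The round and hex bats hang with their matching bats; there was no square bat in the rack. In the last pictures all the first bats still hang and nothing else looks moved, but handing in returned no verdict.

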